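# Load the store room charging station and close it

## Robot

A 6-joint arm with a two-finger parallel gripper is mounted at the origin on the work surface. World frame = base frame: x ahead of the robot, y to its left, z up, the work surface at z = 0. Lengths are in m, angles in degrees, forces in N, time in s.
With the tool pointing down it reaches from about 0.325 to 0.75 m from the base axis. Payload 7.6 kg.
Tool frame: the origin (TCP) lies on the front face of the gripper's body, between the roots of the fingers; the fingertips stand arm.finger_overhang ahead of it and the grasp point (between the pads) lies 54 mm ahead of it (arm.finger_overhang is the distance from the TCP to the fingertips, in m); z points along the fingers, y is the direction in which the jaws open and shut (so a half turn about z gives the same grasp; the last joint's range is limited). The gripper opens to 85 mm and grips with 20 to 120 N. Pads are 22 mm wide; open, the fingers measure 114 mm over their backs; the gripper's body (76 mm by 85 mm) begins 54 mm behind the grasp point. The pads swing forward as they close: fully open they stand 13 mm farther back than shut.
Start: joints at [-75.533, 2.991, 80.254, -0, 96.75, -4.028], TCP at [0.167, -0.498, 0.304] pointing down, gripper open.
Joint ranges: [-166.34, 166.34], [-52.06, 124.39], [6.96, 135.62], [-60.46, 240.46], [14.63, 156.25], [-167.68, 167.68]. Speed limits (degrees/s): [147.25, 147.25, 172.46, 180, 180, 180].

## Interface

Orientations are given as a 3x3 rotation matrix whose columns are the frame's x, y, z axes.
In Python, from cell import status, vision, ticket, spotter, arm gives the robot as it stands.
- The arm moves only by the tool step_arm, never from a script. Its argument "increments" is a list of rows, each a list of 7 numbers: the turn, a rotation vector about the tool's x, y, z in rad, then the shift along the tool's x, y, z in cm, then the closure, from -1 (fully open) to 1 (shut). In form: [[ax, ay, az, x, y, z, grip], ...]. A call has 1 to 20 rows; each row is the pose to reach, as a shift and turn from the pose commanded when the call began, along the tool's axes at that moment; what a row does not reach only later rows make up. A row lasts 1/8 s, in which the tool goes at most 62.5 mm and 10.7 degrees, less where a joint would pass 70% of its speed; a pose out of reach is approached as far as the arm can. A call with a gripper value outside its range is refused whole. The fingers move at their own pace and stop on an object; "newtons" is the grip in N (left out, the last holds). Time passes only in rows, so rows that repeat a pose let the fingers close. It gives the time, the measured TCP pose, the force and the opening at its end, in the units of the state.
- status.read_state(): the state, without advancing time (a new reading comes with each control period).
- vision.grab_frame(name): name is "side" or "top"; returns a dict with "pixels" (420x560x3 uint8, red, green, blue), "camera_matrix" (3x3 intrinsics, pixels), "T" (4x4, takes a point from camera to world coordinates). Camera axes: x right, y down, z forward; pixel columns grow to the right and rows downward; lengths in m; the calibration is good to about 2 mm. A picture is of the moment at which its call begins. There is no depth.
- ticket.hand_in(): hands the job in, once; it reports no verdict.
Trained networks look in the newest picture that a camera, given by its name, has taken for a name from the list of things; names that differ only in an ending like _2 or _b are one class to them, and where a whole thing is asked for, a point or a joint stands for the part that bears it (a point fixed in the world has none). Each returns a list of dicts, best first, with "score" (0 to 1); they miss things now and then, are a little off and sometimes report something else, mostly with a low value. They report only what shows in the picture. A call takes as long as a camera call. They do not tell look-alikes from the thing itself.
- spotter.trace(camera, query): "mask" (420x560 bool, what is visible of it) and "pixel" ([column, row] in pixels, amid what is visible of it).
- spotter.place_of(camera, query): "pixel" ([column, row] in pixels: a listed point, or the origin of a listed thing).
The state is a dict: "clock": time; "joint_pos": joint angles; "joint_velocities": joint speeds; "joint_efforts": joint torques, N m; "ee_pos": TCP position; "ee_rot": TCP orientation; "contact_force": force on the tool from outside, world axes, zero at the start; "torque": the same for the moment, N m; "grip_width": finger opening in m.
Only numpy, scipy, OpenCV 4.12 (cv2) and the standard library are available. Lean on these libraries where they do the work, as an engineer would, in place of code of your own. Each camera call takes 0.05 s, during which the arm holds its last target. There are 200 camera calls.

## Task

Swing the charging station's lamp away from over the battery cover to stand over the middle of the pan of the counter scale, raise the cover just out of its pocket and slide it back along the deck to bare the bays. Load every loose cell into a bay of its own: flat end pressed against the coil spring, then the nub end down past the steel retaining lip until the cell lies fully home on the bay floor with its nub under the lip. Then slide the cover forward along the deck until it drops flush into its pocket; never lift it off the station, leave the lamp over the scale, and leave the other things on the bench alone.

Things in the scene. Friction and masses are not known exactly. Their poses are not given: they have to be found in the camera images.
- station: Grey charging station fixed to the bench, 206 mm (its x) by 262 mm (y), 52 mm high. Origin on the bench under its middle: front face x -113, rear x 93 mm; z up. In front (x -99 to -34, y -116 to 116 mm) an open well, floor at z 10 mm, with four bays; behind it (x -22 to 85 mm) the flat deck, z 48 mm. Rails at y +-123, front rim (inner face x -105) and rear rim (x 85), all 52 mm high.
- bay0 (a point): Where the nub tip of a cell home in the first bay lies: station x -34, y -76.5, z 23 mm; axes as the station. The other bays lie at y -25.5, 25.5, 76.5 mm. A cell lies along x, nub to +x against a 31.5 mm high wall at x -34 mm (above it, clear to x -22), axis 23 mm up. Any cell, any bay. Bays are parted only by 6 mm high cradle ribs (24 mm gap) within 11 mm of the bay's two ends; between these the floor is open for fingers.
- spring (a point): Middle of the free face of the first bay's spring plate (x -81 mm at rest, y -76.5, z 27 mm; plate 22 mm wide, z 11 to 43 mm); every bay has one, facing +x. It yields towards -x, up to 10 mm, 1 N per mm. Bring a level cell in over the lip (axis at z 46 mm), press its flat end on the plate until it yields 6.5 to 9 mm, lower to z 23 mm, let go: the spring pushes the nub under the lip.
- lip (a point): Middle of the edge of the first bay's steel retaining lip (every bay has one): 20 mm wide, sticks out 2.5 mm from the wall (edge at x -36.5 mm), z 28.5 to 31.5 mm. The nub is kept under it. The gap from spring plate to lip edge is 44.5 mm, so a 50 mm cell must push the plate in by 5.5 mm or more to pass.
- pocket (a point): Where the centre of the cover's underside comes to lie when it is home: at station x -63.5, y 0, z 44 mm, 4 mm below the deck, on ledges at the front and sides of the well. The pocket is 83 mm (x) by 246 mm (y). Axes as the station.
- cover: Flat aluminium cover 80 (its x) by 242 (its y) by 4 mm, 160 g, lying in its pocket over the bays at the start; origin at the centre of its underside, axes as the station when straight. On its middle stands a black grip rib 12 mm (x) by 60 mm (y), 24 mm high above the plate (top 28 mm above the origin). To open, raise it 6 to 10 mm and slide it about 97 mm towards the station's +x onto the deck; to close, slide it back to the front rim, where it drops 4 mm.
- lamp (a joint): Angle of the lamp arm about its upright pivot, rad. 0: the arm points to the station's -x; positive is anticlockwise from above. At the start it is about 0.45 to 0.85 (over the bays), it must go to about -0.5 to -1.0, over the scale. Range -1.3 to 1.0. Stiff (0.3 N m, about 1.5 N at the knob); stays where it is left.
- lamp_pivot (a point): On the pivot axis of the lamp arm, 155 mm above the bench, at the station's x 118, y 109 mm (a 22 mm steel post stands below it). The arm, 14 mm thick, is level at this height.
- lamp_knob (a point): Middle of the upright black knob on top of the lamp head, 200 mm from the pivot axis and 175 mm above the bench; knob 16 mm across, from 6 mm below the arm's axis line to 189 mm above the bench (free from about 162 mm up). The lamp head under it is a cone 72 mm across, its underside 115 mm above the bench. Pinch or push the knob to swing the arm.
- pan (a point): Centre of the top of the square 150 mm steel pan of the white counter scale, fixed to the bench left of the station, 44 mm high. The lamp head must stand over it. The station and scale stand so that the lamp's circle passes within 30 mm of it.
- cell0: Battery cell: black cylinder 26 mm across, 50 mm long over all (47 body, 3 nub), 70 g, brass band at the nub end, lying on a 215 x 270 mm cork mat with a 6 mm high rim, right of the station. 2 to 4 are there; absent ones read None. Origin: middle of the 50 mm, on the axis, 13 mm above what it lies on; x along the axis to the nub; y, z rolled any way. Rolls if pushed.
- nub0 (a point): Tip of cell0's nub (8 mm across), 25 mm from the cell's origin along its x. Home: station x -34 mm (touching the wall), z 23 mm.
- cell1: Another such cell, same as cell0 (may be absent).
- nub1 (a point): Tip of cell1's nub (8 mm across), 25 mm from the cell's origin along its x. Home: station x -34 mm (touching the wall), z 23 mm.
- cell2: Another such cell, same as cell0 (may be absent).
- nub2 (a point): Tip of cell2's nub (8 mm across), 25 mm from the cell's origin along its x. Home: station x -34 mm (touching the wall), z 23 mm.
- cell3: Another such cell, same as cell0 (may be absent).
- nub3 (a point): Tip of cell3's nub (8 mm across), 25 mm from the cell's origin along its x. Home: station x -34 mm (touching the wall), z 23 mm.
- tape: Bystander, to be left alone: roll of packing tape lying flat, 100 mm across, 45 high; origin at the centre of its underside.
- stamp: Bystander, to be left alone: wooden hand stamp, 62 mm high; origin at the centre of its underside.
- stapler: Bystander, to be left alone: desk stapler 130 mm long, 45 high; origin at the centre of its underside.
- cards: Bystander, to be left alone: bundle of index cards 105 x 150 x 35 mm; origin at the centre of its underside.
Things that resemble listed ones, but are neither listed nor needed, are in the scene too. What is shaped like the cell0 but blue is not meant.

How it is judged:
By the outcome, as a careful person would: the job done as asked, in the order asked, and still so for the second after the job is handed in, with the robot touching nothing.
Of cell0, cell1, cell2, cell3 only 2 to 4 are there at a start; the rules pass over those that are not, and their reading is None.
At some moment in a run one of cell0, cell1, cell2, cell3 may be knocked a few centimetres aside while the robot is not near it.
Once in a run the grip may slacken for a moment while it holds something.
It also fails if it takes over 210 s, if anything falls off the work surface, if the arm or the gripper's body presses on something with over 40 N, if the wrist force passes 120 N, or if a joint passes its speed limit or range.

## Working session

There is one attempt and no reset: what is moved stays moved. The work goes in short steps, Python scripts to look and compute and a tool call to move; the robot and the scene stay as the last step left them, time stands still between calls to the robot, and variables do not carry over. Pictures are saved under pics/ and viewed, about 12 in all and at most 16, crops included, and the job is handed in when it is done.

Besides the shell and the picture viewer there is one more tool, called after "Emit:" by a JSON object that holds its "op" and its "data". step_arm: Moves the arm, as the interface text tells. Its arguments: {"type":"object","properties":{"increments":{"type":"array","items":{"type":"array","items":{"type":"number"}}},"newtons":{"type":"number"}},"required":["increments"]}

```bash
ls; mkdir -p pics; python3 - <<'E'
from cell import status, vision, spotter, arm
import cv2,numpy as np
s=status.read_state(); print(s, arm.finger_overhang)
for c in("top","side"):
    f=vision.grab_frame(c); cv2.imwrite(f"pics/{c}0.png",f["pixels"][:,:,::-1]); print(c,f["camera_matrix"].round(1).tolist(),f["T"].round(4).tolist())
    for q in["station","bay0","pocket","cover","lamp","lamp_pivot","lamp_knob","pan","cell0","nub0"]:
        print(c,q,[(np.round(d["pixel"],1).tolist(),round(d["score"],2)) for d in spotter.place_of(c,q)][:8])
E
```

```text
pics
{'clock': 0.0, 'joint_pos': array([-7.55335659e+01,  3.02826692e+00,  8.03130658e+01, -9.43824539e-04,
        9.67502459e+01, -4.02917411e+00]), 'joint_velocities': array([ 0.02331318, -0.01210186, -0.04537163, -0.04964003,  0.03569071,
        0.02881063]), 'joint_efforts': array([ 1.25852462e-04, -3.81661034e+01, -3.60188413e+01, -8.75039450e-05,
        6.15037949e-03,  1.39218710e-05]), 'ee_pos': array([ 0.16650708, -0.49769761,  0.30306236]), 'ee_rot': array([[ 9.48348604e-01,  3.17229810e-01, -4.15127706e-04],
       [ 3.17230067e-01, -9.48347353e-01,  1.54358423e-03],
       [ 9.59856709e-05, -1.59554694e-03, -9.99998723e-01]]), 'contact_force': array([-0.72540788,  0.64256705, -0.45256491]), 'torque': array([ 0.01124074,  0.00228841, -0.02351273]), 'grip_width': 0.08585321633515271} 0.0726
top [[481.6, 0.0, 278.7], [0.0, 481.6, 210.1], [0.0, 0.0, 1.0]] [[-0.0238, -0.991, 0.1321, 0.2958], [-0.9997, 0.0242, 0.0011, -0.0813], [-0.0043, -0.132, -0.9912, 1.5442], [0.0, 0.0, 0.0, 1.0]]
top station [([226.1, 185.5], 0.79)]
top bay0 [([409.1, 202.8], 0.74), ([242.9, 199.5], 0.68), ([245.8, 195.8], 0.63), ([330.2, 185.2], 0.17)]
top pocket [([220.8, 201.7], 0.69), ([327.3, 148.7], 0.69), ([244.3, 213.5], 0.64), ([364.9, 184.0], 0.43), ([188.2, 130.7], 0.27)]
top cover [([222.0, 203.2], 0.98)]Traceback (most recent call last):
  File "<stdin>", line 7, in <module>
ValueError: it knows: bay, cards, cell, cover, lamp_knob, lamp_pivot, lip, nub, pan, pocket, spring, stamp, stapler, station, tape
```

```bash
cat > h.py <<'E'
from cell import status, vision, spotter
import cv2,numpy as np
np.set_printoptions(precision=4,suppress=True)
def ray(f,px):
    d=np.linalg.inv(f["camera_matrix"])@np.r_[px,1]; return f["T"][:3,3],f["T"][:3,:3]@d
def at(f,px,z):
    o,d=ray(f,px); return o+d*(z-o[2])/d[2]
def proj(f,P):
    T=np.linalg.inv(f["T"]); p=f["camera_matrix"]@(T[:3,:3]@np.asarray(P)+T[:3,3]); return p[:2]/p[2]
def find(c,q,n=8,s=0.0):
    return [(np.round(d["pixel"],1),round(d["score"],2)) for d in spotter.place_of(c,q) if d["score"]>s][:n]
E
python3 - <<'E'
from h import *
for c in("top","side"):
    f=vision.grab_frame(c); np.savez(f"{c}0.npz",**f)
    for q in["station","cover","lamp_pivot","lamp_knob","pan","cell0","nub0","tape","stamp","stapler","cards"]:
        print(c,q,[(p.tolist(),s) for p,s in find(c,q)])
    print(f["camera_matrix"][0],f["T"].round(3).tolist())
E
```

```text
top station [([357.7, 222.9], 0.72), ([329.4, 185.0], 0.66), ([224.9, 186.2], 0.62), ([241.7, 199.7], 0.23)]
top cover [([224.0, 203.2], 0.89), ([327.5, 151.0], 0.65)]
top lamp_pivot [([187.2, 134.1], 0.75)]
top lamp_knob [([213.4, 196.5], 0.82), ([138.2, 290.8], 0.5)]
top pan [([141.1, 183.9], 0.75), ([360.4, 221.6], 0.2)]
top cell0 [([365.6, 259.7], 0.64), ([374.7, 286.8], 0.55), ([360.2, 226.1], 0.52), ([347.8, 282.2], 0.52), ([332.8, 184.3], 0.47), ([323.9, 217.7], 0.46), ([365.1, 190.3], 0.46), ([397.0, 263.8], 0.44)]
top nub0 [([357.7, 212.1], 0.67), ([322.4, 209.5], 0.64), ([328.7, 178.1], 0.62), ([403.2, 255.4], 0.6), ([339.1, 278.4], 0.6), ([372.4, 292.8], 0.59), ([364.5, 185.5], 0.53), ([360.7, 263.6], 0.48)]
top tape [([326.6, 151.3], 0.92), ([320.4, 218.6], 0.38)]
top stamp [([338.9, 259.5], 0.45)]
top stapler [([409.1, 202.8], 0.59)]
top cards [([138.4, 291.3], 0.98), ([243.4, 212.2], 0.49), ([220.4, 206.8], 0.43)]
[481.6089   0.     278.7281] [[-0.024, -0.991, 0.132, 0.296], [-1.0, 0.024, 0.001, -0.081], [-0.004, -0.132, -0.991, 1.544], [0.0, 0.0, 0.0, 1.0]]
side statio
[... 250 characters left out ...]
([285.3, 210.6], 0.54)]
side cell0 [([279.6, 377.7], 0.87), ([303.1, 274.3], 0.79), ([224.0, 317.8], 0.72), ([354.7, 303.4], 0.69), ([343.2, 270.7], 0.69), ([311.2, 311.9], 0.64), ([272.1, 335.6], 0.61), ([229.9, 353.7], 0.56)]
side nub0 [([288.9, 377.3], 0.84), ([323.8, 309.3], 0.73), ([351.7, 269.3], 0.73), ([264.8, 329.0], 0.7), ([227.5, 310.2], 0.65), ([221.3, 356.7], 0.65), ([310.3, 272.4], 0.64), ([365.8, 305.6], 0.55)]
side tape [([382.7, 265.3], 0.67)]
side stamp [([256.1, 310.6], 0.84)]
side stapler [([377.9, 364.8], 0.94)]
side cards []
[445.6835   0.     279.5087] [[0.924, -0.215, 0.316, 0.122], [-0.382, -0.568, 0.729, -0.888], [0.023, -0.794, -0.607, 0.803], [0.0, 0.0, 0.0, 1.0]]
```

View pics/top0.png

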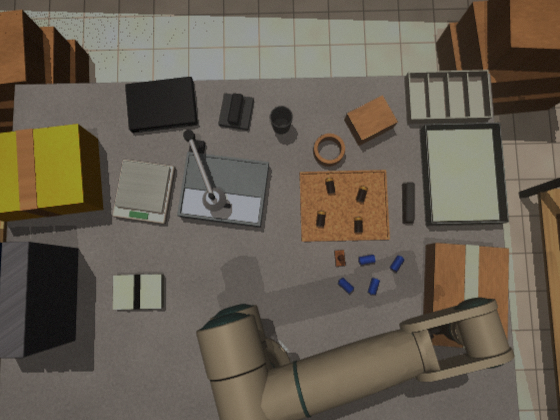

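The top view shows four black cells on the cork mat at about (330,185), (362,194), (321,218) and (358,226). Four blue look-alikes lie in front of the mat at (367,260), (397,264), (346,285) and (374,287); they are not wanted. The lamp head is over the cover at (213,198), and the scale pan is at (143,186).

```bash
python3 - <<'E'
from h import *
a=cv2.imread("pics/side0.png"); 
cv2.imwrite("pics/side0c.png",cv2.resize(a[95:345,200:420],None,fx=2.4,fy=2.4,interpolation=cv2.INTER_CUBIC))
a=cv2.imread("pics/top0.png")
cv2.imwrite("pics/top0c.png",cv2.resize(a[110:250,105:395],None,fx=2.7,fy=2.7,interpolation=cv2.INTER_CUBIC))
E
```

```text
[ WARN:0@0.018] global loadsave.cpp:275 findDecoder imread_('pics/side0.png'): can't open/read file: check file path/integrity
Traceback (most recent call last):
TypeError: 'NoneType' object is not subscriptable
```

```bash
python3 - <<'E'
from h import *
a=np.load("side0.npz")["pixels"][:,:,::-1]
cv2.imwrite("pics/side0c.png",cv2.resize(a[95:345,200:420],None,fx=2.4,fy=2.4,interpolation=cv2.INTER_CUBIC))
a=np.load("top0.npz")["pixels"][:,:,::-1]
cv2.imwrite("pics/top0c.png",cv2.resize(a[110:250,105:395],None,fx=2.7,fy=2.7,interpolation=cv2.INTER_CUBIC))
E
```

```text
(no output)
```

View pics/side0c.png

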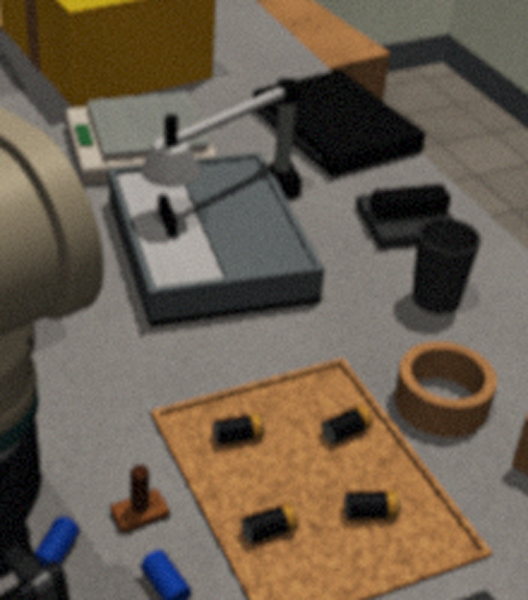

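View pics/top0c.png

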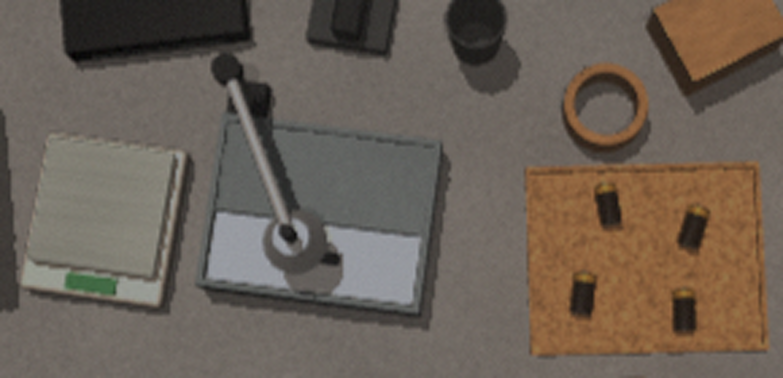

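The close-ups show four black cells with brass nubs, all pointing towards roughly +x. The lamp knob is over the cover, the scale is on the left and the stamp sits below the mat. Next I fit the station pose to its known edges.

```bash
cat > fit.py <<'E'
from h import *
from scipy.optimize import differential_evolution
def S(p,P):
    x,y,a=p; c,s=np.cos(a),np.sin(a); P=np.asarray(P,float)
    return np.c_[x+c*P[:,0]-s*P[:,1], y+s*P[:,0]+c*P[:,1], P[:,2]]
def seg(a,b,n=60): t=np.linspace(0,1,n)[:,None]; return np.array(a)*(1-t)+np.array(b)*t
def rect(x0,x1,y0,y1,z):
    c=[(x0,y0,z),(x1,y0,z),(x1,y1,z),(x0,y1,z)]; return [seg(c[i],c[(i+1)%4]) for i in range(4)]
def grad(im):
    g=im.astype(np.float32); L=cv2.GaussianBlur(g,(0,0),1.0)
    gx=cv2.Sobel(L,cv2.CV_32F,1,0)/8; gy=cv2.Sobel(L,cv2.CV_32F,0,1)/8
    return gx,gy
def projn(f,P):
    T=np.linalg.inv(f["T"]); p=(f["camera_matrix"]@(T[:3,:3]@P.T+T[:3,3:])).T; return p[:,:2]/p[:,2:]
def samp(g,uv): return cv2.remap(g,uv[:,0].astype(np.float32)[None],uv[:,1].astype(np.float32)[None],cv2.INTER_LINEAR)[0]
def score(p,f,G,segs,tr=S):
    t=0
    for s in segs:
        uv=projn(f,tr(p,s)); d=uv[-1]-uv[0]; n=np.array([-d[1],d[0]])/np.linalg.norm(d)
        v=sum(samp(g[0],uv)*n[0]+samp(g[1],uv)*n[1] for g in [G]) if G[0].ndim==2 else np.max([abs(samp(np.ascontiguousarray(G[0][...,k]),uv)*n[0]+samp(np.ascontiguousarray(G[1][...,k]),uv)*n[1]) for k in range(3)],0)
        t+=np.minimum(np.abs(v),12).mean()
    return t
E
python3 - <<'E'
from fit import *
F={c:dict(np.load(f"{c}0.npz")) for c in("top","side")}
G={c:grad(F[c]["pixels"]) for c in F}
ft,fs=F["top"],F["side"]
print("station",at(ft,(225,186),.052),"pivot",at(ft,(187.2,134.1),.155),at(fs,(320.3,129.8),.155),"knob",at(ft,(213.4,196.5),.175),at(fs,(271.7,147.5),.175))
print("pan",at(ft,(141.1,183.9),.044),at(fs,(259.2,144.2),.044))
segs=rect(-.113,.093,-.131,.131,.052)+[seg((-.0235,-.121,.048),(-.0235,.121,.048))]
x0=at(ft,(225,186),.052)
for cs in (("top",),("side",),("top","side")):
    r=differential_evolution(lambda p:-sum(score(p,F[c],G[c],segs) for c in cs),[(x0[0]-.04,x0[0]+.04),(x0[1]-.04,x0[1]+.04),(-.25,.1)],seed=1,maxiter=60,popsize=14)
    p=r.x; print(cs,p,np.degrees(p[2]),r.fun,"pivot",S(p,[(.118,.109,.155)])[0])
np.save("st.npy",p)
# cells: pair cells and nubs
for c,f in F.items():
    m=cv2.inRange(cv2.cvtColor(f["pixels"],cv2.COLOR_RGB2GRAY),0,45)
    print(c,[(q.round(0).tolist(),at(f,q,.016).round(4)) for q,s in find(c,"cell0",14)])
    print(c,"nub",[(q.round(1).tolist(),at(f,q,.016).round(4)) for q,s in find(c,"nub0",14)])
E
```

```text
station [0.5752 0.0876 0.052 ] pivot [0.7155 0.187  0.155 ] [0.7224 0.198  0.155 ] knob [0.5223 0.1074 0.175 ] [0.5289 0.1174 0.175 ]
pan [0.59   0.3544 0.044 ] [0.5821 0.3623 0.044 ]
('top',) [ 0.576   0.0797 -0.1544] -8.84411987716478 -45.149408193597836 pivot [0.7093 0.1693 0.155 ]
('side',) [ 0.5811  0.0976 -0.1518] -8.696719303598057 -53.41473452823549 pivot [0.7143 0.1875 0.155 ]
('top', 'side') [ 0.5787  0.0927 -0.1578] -9.041506227995344 -98.01636381616433 pivot [0.7123 0.1818 0.155 ]
top [([366.0, 260.0], array([ 0.3348, -0.3499,  0.016 ])), ([375.0, 287.0], array([ 0.2498, -0.3743,  0.016 ])), ([360.0, 226.0], array([ 0.4417, -0.3378,  0.016 ])), ([348.0, 282.0], array([ 0.266 , -0.2908,  0.016 ])), ([333.0, 184.0], array([ 0.579 , -0.2558,  0.016 ])), ([324.0, 218.0], array([ 0.4714, -0.2232,  0.016 ])), ([365.0, 190.0], array([ 0.5568, -0.3589,  0.016 ])), ([397.0, 264.0], array([ 0.3196, -0.4481,  0.016 ]))]
top nub [([357.7, 212.1], array([ 0.4868, -0.3319,  0.016 ])), ([322.4, 209.5], array([ 0.4979, -0.2194,  0.016 ])), ([328.7, 178.1], array([ 0.5996, -0.2434,  0.016
[... 455 characters left out ...]
3.0], array([ 0.5507, -0.3431,  0.016 ])), ([343.0, 271.0], array([ 0.5762, -0.2433,  0.016 ])), ([311.0, 312.0], array([ 0.4482, -0.3289,  0.016 ])), ([272.0, 336.0], array([ 0.3444, -0.3552,  0.016 ])), ([230.0, 354.0], array([ 0.2491, -0.3644,  0.016 ]))]
side nub [([288.9, 377.3], array([ 0.3392, -0.4562,  0.016 ])), ([323.8, 309.3], array([ 0.4776, -0.3326,  0.016 ])), ([351.7, 269.3], array([ 0.5981, -0.2467,  0.016 ])), ([264.8, 329.0], array([ 0.3361, -0.334 ,  0.016 ])), ([227.5, 310.2], array([ 0.2772, -0.2569,  0.016 ])), ([221.3, 356.7], array([ 0.231 , -0.3647,  0.016 ])), ([310.3, 272.4], array([ 0.4984, -0.2193,  0.016 ])), ([365.8, 305.6], array([ 0.571 , -0.3578,  0.016 ]))]
```

```bash
python3 - <<'E'
from fit import *
F={c:dict(np.load(f"{c}0.npz")) for c in("top","side")}
G={c:grad(F[c]["pixels"]) for c in F}
segs=rect(-.113,.093,-.131,.131,.052)+[seg((-.0235,-.121,.048),(-.0235,.121,.048))]+rect(-.105,.085,-.123,.123,.052)
P={}
for cs in (("top",),("side",),("top","side")):
    r=differential_evolution(lambda p:-sum(score(p,F[c],G[c],segs) for c in cs),[(.53,.62),(.05,.13),(-.25,.1)],seed=2,maxiter=80,popsize=20)
    p=r.x; P[cs]=p; print(cs,p,np.degrees(p[2]),r.fun,"pivot",S(p,[(.118,.109,.155)])[0])
np.save("st.npy",p)
out=[]
for c,(r0,c0,h,w) in (("top",(120,100,130,180)),("side",(100,200,130,180))):
    a=cv2.resize(F[c]["pixels"][:,:,::-1][r0:r0+h,c0:c0+w],None,fx=4,fy=4,interpolation=cv2.INTER_CUBIC); 
    a=np.ascontiguousarray(np.clip(a*1.3,0,255).astype(np.uint8))
    for pp,col in ((P[(c,)],(0,255,0)),(p,(0,0,255))):
        for s in segs[:5]:
            uv=((projn(F[c],S(pp,s))-[c0,r0]+.5)*4-.5).round().astype(int); cv2.polylines(a,[uv.reshape(-1,1,2)],False,col,1)
    out.append(a[:,:720])
im=np.vstack(out); cv2.imwrite("pics/ov.png",cv2.resize(im,(415,600),interpolation=cv2.INTER_AREA) if 0 else np.hstack([cv2.resize(o,(400,289),interpolation=cv2.INTER_AREA) for o in out])); cv2.imwrite("pics/ov2.png",cv2.resize(im,None,fx=.57,fy=.57,interpolation=cv2.INTER_AREA))
E
```

```text
('top',) [ 0.5801  0.0904 -0.1586] -9.088839382519646 -72.34434830134208 pivot [0.7139 0.1794 0.155 ]
('side',) [ 0.5831  0.0931 -0.1484] -8.504241150400969 -85.70022605590657 pivot [0.7159 0.1834 0.155 ]
('top', 'side') [ 0.5805  0.0926 -0.145 ] -8.309905907225168 -154.97405539071508 pivot [0.713  0.1834 0.155 ]
```

View pics/ov2.png

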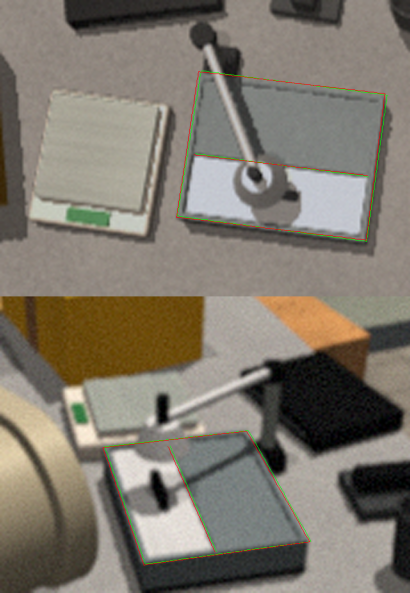

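The edges overlay well in both views. The station is at about (0.5805, 0.0926) with yaw -8.5°, the pivot at (0.713, 0.183), the knob at (0.5256, 0.1124) and the pan at about (0.58, 0.348).

```bash
cat >> h.py <<'E'
from scipy.spatial.transform import Rotation as Rn
def Rd(yaw): # tool down, x axis at world yaw deg
    return Rn.from_euler("z",yaw,degrees=True).as_matrix()@np.diag([1,-1,-1])
def rows(*targets):
    """targets: (x,y,z,yaw) of TCP, printed as increments from the measured pose"""
    s=status.read_state(); R=s["ee_rot"]; p=s["ee_pos"]; y0=np.degrees(np.arctan2(R[1,0],R[0,0]))
    print("t",round(s["clock"],2),"tcp",p,"yaw",round(y0,2),"F",s["contact_force"].round(1),"w",round(s["grip_width"]*1e3,1))
    for t in targets:
        d=R.T@(np.array(t[:3])-p)*100; r=Rn.from_matrix(R.T@Rd(t[3])).as_rotvec()
        print(r.round(3),d.round(2))
E
python3 - <<'E'
from h import *
rows((.5256,.1124,.285,184.6),(.5256,.1124,.285,200.7))
E
```

```text
t 1.65 tcp [ 0.1666 -0.4979  0.3039] yaw 18.49 F [-0.6 -0.1  1.4] w 85.2
[ 0.     0.    -2.899] [ 53.41 -46.49   1.89]
[-0.    -0.     3.103] [ 53.41 -46.49   1.89]
```

Emit:
{"op": "step_arm", "data": {"increments": [[0,0,-1.5,26,-23,1,-1],[0,0,-1.5,26,-23,1,-1],[0,0,-1.5,26,-23,1,-1],[0,0,-1.5,26,-23,1,-1],[0,0,-1.5,26,-23,1,-1],[0,0,-1.5,26,-23,1,-1],[0,0,-2.9,53.4,-46.5,1.9,-1],[0,0,-2.9,53.4,-46.5,1.9,-1],[0,0,-2.9,53.4,-46.5,1.9,-1],[0,0,-2.9,53.4,-46.5,1.9,-1],[0,0,-2.9,53.4,-46.5,1.9,-1],[0,0,-2.9,53.4,-46.5,1.9,-1],[0,0,-2.9,53.4,-46.5,1.9,-1],[0,0,-2.9,53.4,-46.5,1.9,-1],[0,0,-2.9,53.4,-46.5,1.9,-1],[0,0,-2.9,53.4,-46.5,1.9,-1],[0,0,-2.9,53.4,-46.5,1.9,-1]], "newtons": 30}}

```text
clock: 3.78
ee_pos: [0.5255, 0.1125, 0.2849]
ee_rot: [[-0.997, -0.08, 0.0], [-0.08, 0.997, -0.0], [0.0, -0.0, -1.0]]
contact_force: [0.4, -0.4, -0.4]
grip_width: 0.0853
```

```bash
python3 - <<'E'
from h import *
rows((.5256,.1124,.24,200.7))
f=vision.grab_frame("side"); s=status.read_state(); print(find("side","lamp_knob"), [at(f,q,.175) for q,_ in find("side","lamp_knob",1)])
a=f["pixels"][90:240,180:380,::-1]; cv2.imwrite("pics/k.png",cv2.resize(a,None,fx=3,fy=3,interpolation=cv2.INTER_CUBIC))
E
```

```text
t 3.77 tcp [0.5255 0.1125 0.2849] yaw -175.4 F [ 0.4 -0.4 -0.4] w 85.3
[-0.    -0.    -0.281] [-0.01 -0.01  4.49]
[(array([274.2, 144.3]), 0.67), (array([270.5, 187.6]), 0.4), (array([164. , 171.6]), 0.31)] [array([0.5421, 0.1315, 0.175 ])]
```

View pics/k.png

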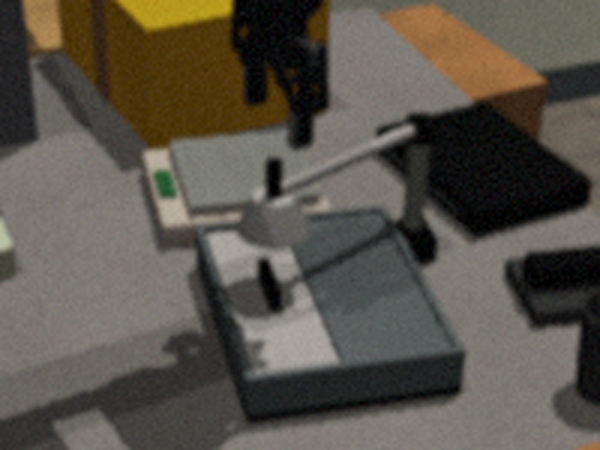

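The open gripper is directly above the knob (crop pixel ~(274,175)), so I descend and pinch it.

Emit:
{"op": "step_arm", "data": {"increments": [[0,0,-0.28,0,0,1,-1],[0,0,-0.28,0,0,3,-1],[0,0,-0.28,0,0,4.5,-1],[0,0,-0.28,0,0,4.5,0],[0,0,-0.28,0,0,4.5,1],[0,0,-0.28,0,0,4.5,1],[0,0,-0.28,0,0,4.5,1],[0,0,-0.28,0,0,4.5,1],[0,0,-0.28,0,0,4.5,1],[0,0,-0.28,0,0,4.5,1]], "newtons": 40}}

```text
clock: 5.18
ee_pos: [0.5257, 0.1126, 0.2407]
ee_rot: [[-0.935, -0.353, 0.001], [-0.353, 0.935, 0.0], [-0.001, -0.0, -1.0]]
contact_force: [-1.0, 0.3, 5.2]
grip_width: 0.0143
```

```bash
python3 - <<'E'
from h import *
s=status.read_state(); k=s["ee_pos"]; 
piv=np.array([.713,.183]); v=k[:2]-piv; print("radius",np.linalg.norm(v),"ang",np.degrees(np.arctan2(v[1],v[0])))
# place knob on circle, pivot estimate; scale radius to .2
a0=np.degrees(np.arctan2(v[1],v[0]))%360
piv2=k[:2]-.2*v/np.linalg.norm(v); print(piv2)
y0=200.7
T=[]
for i in range(1,17):
    a=a0+(128-a0)*i/16; r=np.radians(a)
    T.append((piv2[0]+.2*np.cos(r),piv2[1]+.2*np.sin(r),k[2],y0+a-a0))
print(a0,T[-1]); rows(*T)
E
```

```text
radius 0.200145063609418 ang -159.40145874740452
[0.7129 0.1829]
200.59854125259548 (np.float64(0.589731915460567), np.float64(0.3405511147590593), np.float64(0.24068779834784934), np.float64(128.1014587474045))
t 5.17 tcp [0.5257 0.1126 0.2407] yaw -159.31 F [-1.   0.3  5.2] w 14.3
[-0.     0.001  0.079] [-0.07  1.58 -0.  ]
[-0.     0.001  0.158] [-0.26  3.15 -0.  ]
[-0.     0.001  0.237] [-0.57  4.71 -0.  ]
[-0.     0.001  0.317] [-1.01  6.23  0.  ]
[0.    0.001 0.396] [-1.56  7.71  0.  ]
[0.    0.001 0.475] [-2.23  9.15  0.  ]
[0.    0.001 0.554] [-3.01 10.52  0.  ]
[0.    0.001 0.633] [-3.9  11.83  0.  ]
[0.    0.001 0.713] [-4.89 13.07  0.  ]
[0.    0.001 0.792] [-5.97 14.22  0.  ]
[0.    0.001 0.871] [-7.15 15.29  0.01]
[0.    0.001 0.95 ] [-8.4  16.26  0.01]
[0.    0.001 1.029] [-9.72 17.12  0.01]
[0.001 0.001 1.109] [-11.11  17.88   0.01]
[0.001 0.001 1.188] [-12.56  18.53   0.01]
[0.001 0.001 1.267] [-14.05  19.06   0.01]
```

Emit:
{"op": "step_arm", "data": {"increments": [[0,0,0,0,0,-0.2,1],[0,0,0.08,-0.07,1.58,-0.2,1],[0,0,0.16,-0.26,3.15,-0.2,1],[0,0,0.24,-0.57,4.71,-0.2,1],[0,0,0.32,-1.01,6.23,-0.2,1],[0,0,0.4,-1.56,7.71,-0.2,1],[0,0,0.475,-2.23,9.15,-0.2,1],[0,0,0.555,-3.01,10.52,-0.2,1],[0,0,0.635,-3.9,11.83,-0.2,1],[0,0,0.71,-4.89,13.07,-0.2,1],[0,0,0.79,-5.97,14.22,-0.2,1],[0,0,0.87,-7.15,15.29,-0.2,1],[0,0,0.95,-8.4,16.26,-0.2,1],[0,0,1.03,-9.72,17.12,-0.2,1],[0,0,1.11,-11.11,17.88,-0.2,1],[0,0,1.19,-12.56,18.53,-0.2,1],[0,0,1.27,-14.05,19.06,-0.2,1],[0,0,1.27,-14.05,19.06,-0.2,1]]}}

```text
clock: 7.42
ee_pos: [0.5901, 0.3403, 0.2407]
ee_rot: [[-0.615, 0.789, -0.0], [0.789, 0.615, -0.001], [-0.001, -0.001, -1.0]]
contact_force: [2.5, -0.8, -0.9]
grip_width: 0.0147
```

```bash
python3 - <<'E'
from fit import *
f=vision.grab_frame("side"); np.savez("side1.npz",**f); g=vision.grab_frame("top"); np.savez("top1.npz",**g)
print(find("side","lamp_knob"),find("top","lamp_knob"),status.read_state()["grip_width"])
segs=rect(-.075,.075,-.075,.075,.044)
F=[f,g];G=[grad(f["pixels"]),grad(g["pixels"])]
F0=[dict(np.load("top0.npz"))];G0=[grad(F0[0]["pixels"])]
for FF,GG in((F,G),(F0,G0)):
    r=differential_evolution(lambda p:-sum(score(p,a,b,segs) for a,b in zip(FF,GG)),[(.54,.62),(.31,.39),(-.25,.05)],seed=2,maxiter=80,popsize=20); print("pan",r.x,r.fun)
a=g["pixels"][120:250,100:300,::-1]; cv2.imwrite("pics/k2.png",cv2.resize(a,None,fx=3,fy=3,interpolation=cv2.INTER_CUBIC))
E
```

```text
[(array([265.6, 109.1]), 0.77)] [(array([133.8, 178. ]), 0.91)] 0.014760434412107339
pan [ 0.5777  0.354  -0.1036] -51.30757873009166
pan [ 0.5873  0.3529 -0.1672] -33.01153780597889
```

View pics/k2.png

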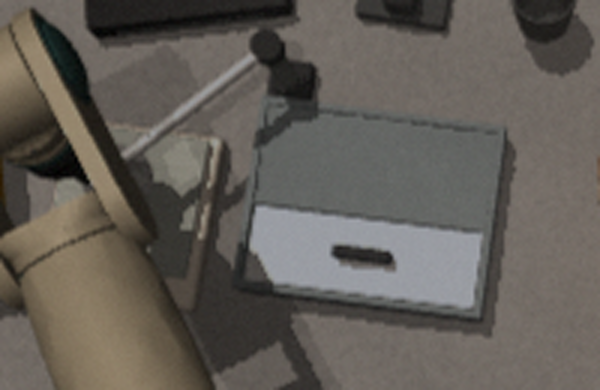

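The lamp arm has swung over the scale pan and the cover with its rib is clear. I release the knob, rise and move above the rib.

Emit:
{"op": "step_arm", "data": {"increments": [[0,0,0,0,0,0,0.2],[0,0,0,0,0,0,-0.6],[0,0,0,0,0,0,-1],[0,0,0,0,0,0,-1],[0,0,0,0,0,-3,-1],[0,0,0,0,0,-6,-1],[0,0,0,0,0,-6,-1]]}}

```text
clock: 8.5
ee_pos: [0.59, 0.3408, 0.3056]
ee_rot: [[-0.615, 0.789, 0.006], [0.789, 0.615, 0.003], [-0.001, 0.006, -1.0]]
contact_force: [-0.8, -0.6, 0.0]
grip_width: 0.0855
```

```bash
python3 - <<'E'
from h import *
rows((.5177,.102,.27,81.5),(.5177,.102,.18,81.5))
E
```

```text
t 8.5 tcp [0.59   0.3408 0.3056] yaw 127.94 F [-0.8 -0.6  0. ] w 85.5
[ 0.006 -0.001  0.811] [-14.38 -20.4    3.45]
[ 0.006 -0.001  0.811] [-14.37 -20.46  12.45]
```

Emit:
{"op": "step_arm", "data": {"increments": [[0,0,0.8,-14.4,-20.4,3,-1],[0,0,0.8,-14.4,-20.4,3,-1],[0,0,0.8,-14.4,-20.4,3,-1],[0,0,0.8,-14.4,-20.4,3,-1],[0,0,0.81,-14.4,-20.4,3,-1],[0,0,0.81,-14.4,-20.4,12,-1],[0,0,0.81,-14.4,-20.4,12,-1],[0,0,0.81,-14.4,-20.4,12,-1]]}}

```text
clock: 9.5
ee_pos: [0.5156, 0.1012, 0.1786]
ee_rot: [[0.147, 0.989, -0.006], [0.989, -0.147, -0.001], [-0.002, -0.006, -1.0]]
contact_force: [0.1, -0.4, 0.1]
grip_width: 0.0855
```

```bash
python3 - <<'E'
from fit import *
f=vision.grab_frame("side"); np.savez("side2.npz",**f); g=vision.grab_frame("top"); np.savez("top2.npz",**g)
print(find("side","cover"),find("top","cover"))
segs=rect(-.113,.093,-.131,.131,.052)+[seg((-.0235,-.121,.048),(-.0235,.121,.048))]+rect(-.105,.085,-.123,.123,.052)
for nm in (["top1","side1"],["top0","top1"],["side0","side1"],["top0","side0","top1","side1"]):
    F=[dict(np.load(n+".npz")) for n in nm]; G=[grad(a["pixels"]) for a in F]
    r=differential_evolution(lambda p:-sum(score(p,a,b,segs) for a,b in zip(F,G)),[(.55,.61),(.06,.12),(-.2,-.1)],seed=2,maxiter=60,popsize=15); print(nm,r.x,r.fun)
np.save("st.npy",r.x); c=S(r.x,[(-.0635,0,.044)])[0]; y=np.degrees(r.x[2])+90; print(c)
rows((c[0],c[1],.127,y))
a=f["pixels"][90:240,180:380,::-1]; cv2.imwrite("pics/k3.png",cv2.resize(a,None,fx=3,fy=3,interpolation=cv2.INTER_CUBIC))
E
```

```text
[(array([269.4, 189.7]), 0.58), (array([324.2, 129.8]), 0.21)] [(array([222.4, 205.7]), 0.85), (array([219.3, 206.9]), 0.18)]
['top1', 'side1'] [ 0.5812  0.0922 -0.1474] -161.74802248644443
['top0', 'top1'] [ 0.5803  0.0909 -0.1601] -146.9067811665674
['side0', 'side1'] [ 0.5834  0.0933 -0.1529] -176.59343447877052
['top0', 'side0', 'top1', 'side1'] [ 0.581   0.0926 -0.1432] -316.4670382184202
[0.5181 0.1016 0.044 ]
t 9.7 tcp [0.5179 0.1016 0.1837] yaw 81.53 F [-0.7  0.4  0.3] w 85.2
[ 0.003 -0.001 -0.005] [0.   0.   5.67]
```

View pics/k3.png

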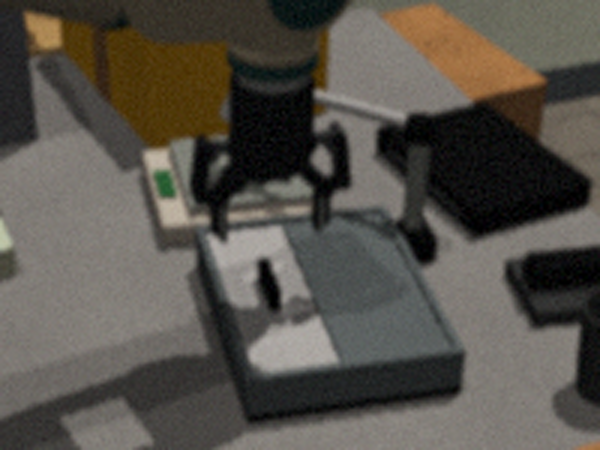

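The gripper straddles the rib in line with it, so I descend and grip.

Emit:
{"op": "step_arm", "data": {"increments": [[0,0,0,0,0,3,-1],[0,0,0,0,0,5.6,-1],[0,0,0,0,0,5.6,-1],[0,0,0,0,0,5.6,0.2],[0,0,0,0,0,5.6,1],[0,0,0,0,0,5.6,1],[0,0,0,0,0,5.6,1],[0,0,0,0,0,5.6,1],[0,0,0,0,0,5.6,1],[0,0,0,0,0,5.6,1]], "newtons": 60}}

```text
clock: 10.95
ee_pos: [0.5171, 0.1016, 0.1265]
ee_rot: [[0.148, 0.989, -0.0], [0.989, -0.148, 0.0], [0.0, -0.0, -1.0]]
contact_force: [-3.9, -0.7, 6.1]
grip_width: 0.0106
```

Emit:
{"op": "step_arm", "data": {"increments": [[0,0,0,0,0,-0.4,1],[0,0,0,0,0,-0.8,1],[0,0,0,0,0,-0.8,1],[0,0,0,0,0,-0.8,1]]}}

```text
clock: 11.45
ee_pos: [0.5171, 0.1014, 0.1337]
ee_rot: [[0.147, 0.989, -0.0], [0.989, -0.147, -0.0], [-0.0, -0.0, -1.0]]
contact_force: [0.2, 0.1, -1.1]
grip_width: 0.0103
```

```bash
python3 - <<'E'
from h import *
s=status.read_state(); k=s["ee_pos"]; d=.097*np.array([np.cos(-.148),np.sin(-.148)])
rows((k[0]+d[0],k[1]+d[1],k[2],81.5))
f=vision.grab_frame("side")
a=f["pixels"][90:240,180:380,::-1]; cv2.imwrite("pics/k4.png",cv2.resize(a,None,fx=3,fy=3,interpolation=cv2.INTER_CUBIC))
E
```

```text
t 11.45 tcp [0.5171 0.1014 0.1337] yaw 81.52 F [ 0.2  0.1 -1.1] w 10.3
[-0.  0.  0.] [ 0.   9.7 -0. ]
```

View pics/k4.png

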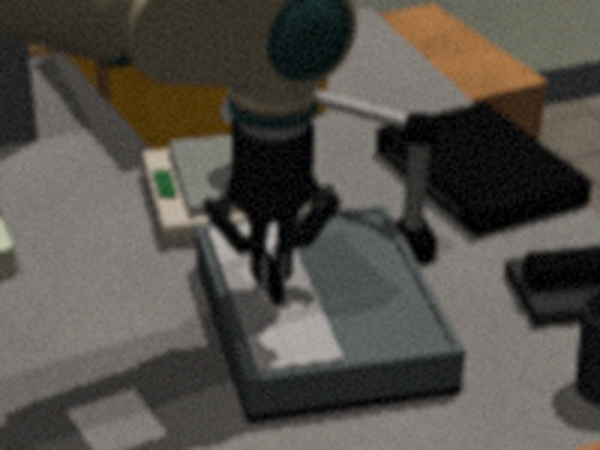

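The cover is raised about 7 mm in the grip, so I slide it back and set it down on the deck.

Emit:
{"op": "step_arm", "data": {"increments": [[0,0,0,0,1,0,1],[0,0,0,0,2.5,0,1],[0,0,0,0,4,0,1],[0,0,0,0,5.5,0,1],[0,0,0,0,7,0,1],[0,0,0,0,8.5,0,1],[0,0,0,0,9.7,0,1],[0,0,0,0,9.7,0,1],[0,0,0,0,9.7,0.3,1],[0,0,0,0,9.7,0.35,1],[0,0,0,0,9.7,0.35,1]]}}

```text
clock: 12.88
ee_pos: [0.613, 0.0872, 0.1305]
ee_rot: [[0.147, 0.989, 0.0], [0.989, -0.147, -0.0], [-0.0, 0.0, -1.0]]
contact_force: [-0.2, 0.1, -0.9]
grip_width: 0.0105
```

```bash
python3 - <<'E'
from h import *
s=status.read_state(); print(s["ee_pos"],s["contact_force"],s["grip_width"])
f=vision.grab_frame("side")
a=f["pixels"][90:240,180:380,::-1]; cv2.imwrite("pics/k5.png",cv2.resize(a,None,fx=3,fy=3,interpolation=cv2.INTER_CUBIC))
E
```

```text
[0.613  0.0872 0.1305] [-0.1611  0.0682 -0.8957] 0.010461653809748344
```

View pics/k5.png

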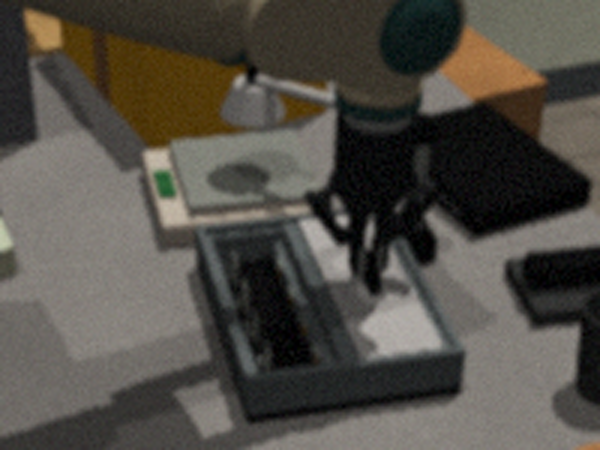

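The bays are bare, the cover is on the deck and the lamp head is over the pan. I release the rib and rise.

Emit:
{"op": "step_arm", "data": {"increments": [[0,0,0,0,0,0,0.3],[0,0,0,0,0,0,-0.5],[0,0,0,0,0,0,-1],[0,0,0,0,0,0,-1],[0,0,0,0,0,-3,-1],[0,0,0,0,0,-9,-1],[0,0,0,0,0,-14,-1],[0,0,0,0,0,-14,-1]]}}

```text
clock: 13.92
ee_pos: [0.6143, 0.0873, 0.2765]
ee_rot: [[0.147, 0.989, 0.01], [0.989, -0.147, 0.001], [0.002, 0.01, -1.0]]
contact_force: [0.9, 0.2, 0.3]
grip_width: 0.0853
```

```bash
cat > cells.py <<'E'
from fit import *
# fit cells as black body+brass: use the masks of both cameras
def cells(frames,zaxis=.016):
    out={}
    for c,f in frames.items():
        L=[]
        hsv=cv2.cvtColor(f["pixels"],cv2.COLOR_RGB2HSV)
        for d in spotter.trace(c,"cell0"):
            m=d["mask"]; 
            if m.sum()<20: continue
            col=np.median(f["pixels"][m],0)
            q=np.argwhere(m)[:,::-1].astype(np.float32); (cx,cy),wh,an=cv2.minAreaRect(q)
            L.append((at(f,q.mean(0),zaxis)[:2].round(4).tolist(),col.tolist(),round(float(d["score"]),2),int(m.sum())))
        out[c]=L
    return out
E
python3 - <<'E'
from cells import *
F={c:vision.grab_frame(c) for c in("top","side")}
for c in F: np.savez(c+"3.npz",**F[c])
for c,L in cells(F).items():
    for l in L: print(c,l)
for c in F: print(c,"nub",[(at(F[c],q,.016)[:2].round(4).tolist(),s) for q,s in find(c,"nub0",14)])
f=F["top"]; a=f["pixels"][165:245,295:395,::-1]; A=cv2.resize(a,None,fx=4,fy=4,interpolation=cv2.INTER_CUBIC)
f=F["side"]; a=f["pixels"][240:340,260:410,::-1]; B=cv2.resize(a,(400,267),interpolation=cv2.INTER_CUBIC)
B=np.vstack([B,np.zeros((53,400,3),np.uint8)]); cv2.imwrite("pics/m.png",np.hstack([A,B]))
E
```

```text
top ([0.2509, -0.37], [38.0, 54.0, 105.0], 0.7, 113)
top ([0.4447, -0.3295], [42.5, 34.5, 29.0], 0.67, 112)
top ([0.2554, -0.2824], [37.0, 52.0, 102.0], 0.66, 125)
top ([0.3223, -0.4471], [39.0, 52.0, 103.0], 0.52, 122)
top ([0.4681, -0.2107], [45.0, 37.0, 30.0], 0.51, 128)
top ([0.5469, -0.3468], [44.0, 35.0, 30.0], 0.44, 89)
top ([0.5754, -0.2452], [45.0, 36.0, 30.5], 0.42, 128)
side ([0.2539, -0.3695], [23.0, 58.0, 123.5], 0.88, 350)
side ([0.3375, -0.3516], [17.0, 50.0, 118.0], 0.81, 283)
side ([0.4497, -0.33], [28.0, 26.0, 23.5], 0.67, 240)
side ([0.4719, -0.2114], [31.0, 29.0, 24.0], 0.63, 217)
side ([0.5485, -0.3452], [29.0, 28.0, 25.0], 0.55, 269)
side ([0.578, -0.2449], [37.0, 31.0, 23.0], 0.55, 240)
side ([0.3233, -0.4466], [22.0, 56.0, 124.5], 0.55, 368)
side ([0.2594, -0.2802], [21.0, 54.0, 121.0], 0.53, 259)
top nub [([0.2346, -0.3629], 0.67), ([0.4849, -0.3302], 0.64), ([0.3315, -0.3324], 0.58), ([0.2795, -0.2568], 0.54), ([0.5722, -0.3564], 0.48), ([0.5939, -0.2354], 0.46), ([0.4917, -0.2089], 0.42), ([0.3589, -0.4639], 0.41)]
side nub [([0.3394, -0.4572], 0.94), ([0.5717, -0.3566], 0.83), ([0.4816, -0.3257], 0.64), ([0.2316, -0.3705], 0.64), ([0.4952, -0.2245], 0.6), ([0.6046, -0.2437], 0.6), ([0.2818, -0.2623], 0.59), ([0.6739, -0.2639], 0.53), ([0.3382, -0.3284], 0.52), ([0.5805, -0.2486], 0.41)]
```

View pics/m.png

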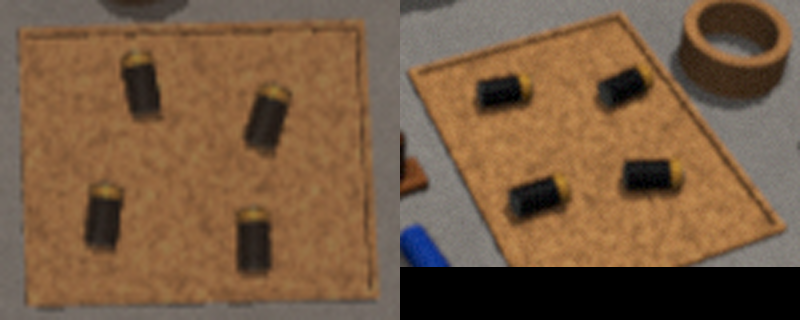

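All four cells are at about A (.576,-.245), B (.547,-.346), C (.470,-.211) and D (.447,-.330), with yaws of about +10, -18, -6 and -1°. I take D first.

```bash
python3 - <<'E'
from h import *
rows((.451,-.330,.20,-1.5),(.451,-.330,.078,-1.5))
E
```

```text
t 14.22 tcp [0.6127 0.0871 0.2685] yaw 81.52 F [-0.5  0.4  0.1] w 85.9
[-0.002  0.003  1.449] [-43.64  -9.82   6.91]
[-0.002  0.003  1.449] [-43.63  -9.78  19.11]
```

Emit:
{"op": "step_arm", "data": {"increments": [[0,0,1.45,-43.6,-9.8,6.9,-1],[0,0,1.45,-43.6,-9.8,6.9,-1],[0,0,1.45,-43.6,-9.8,6.9,-1],[0,0,1.45,-43.6,-9.8,6.9,-1],[0,0,1.45,-43.6,-9.8,6.9,-1],[0,0,1.45,-43.6,-9.8,6.9,-1],[0,0,1.45,-43.6,-9.8,6.9,-1],[0,0,1.45,-43.6,-9.8,6.9,-1],[0,0,1.45,-43.6,-9.8,6.9,-1],[0,0,1.45,-43.6,-9.8,12,-1],[0,0,1.45,-43.6,-9.8,17,-1],[0,0,1.45,-43.6,-9.8,19.1,-1],[0,0,1.45,-43.6,-9.8,19.1,-1]]}}

```text
clock: 15.85
ee_pos: [0.4516, -0.3278, 0.0774]
ee_rot: [[1.0, -0.023, -0.003], [-0.023, -1.0, 0.003], [-0.003, -0.003, -1.0]]
contact_force: [0.2, -0.1, 0.1]
grip_width: 0.0857
```

```bash
python3 - <<'E'
from h import *
rows((.451,-.330,.078,-1.5))
f=vision.grab_frame("side"); a=f["pixels"][230:350,240:420,::-1]; cv2.imwrite("pics/g1.png",cv2.resize(a,None,fx=3.3,fy=3.3,interpolation=cv2.INTER_CUBIC))
E
```

```text
t 15.85 tcp [ 0.4516 -0.3278  0.0774] yaw -1.33 F [ 0.2 -0.1  0.1] w 85.7
[-0.003  0.003  0.003] [-0.05  0.22 -0.06]
```

View pics/g1.png

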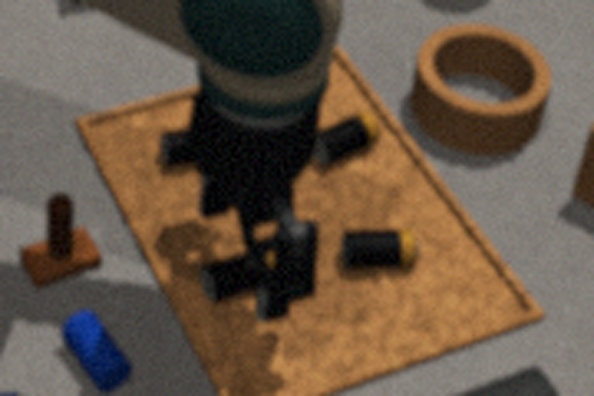

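The open fingers straddle cell D around its nub-side half; I close, then lift.

Emit:
{"op": "step_arm", "data": {"increments": [[0,0,0,0,0,0,0],[0,0,0,0,0,0,0.6],[0,0,0,0,0,0,1],[0,0,0,0,0,0,1],[0,0,0,0,0,0,1],[0,0,0,0,0,0,1],[0,0,0,0,0,0,1]], "newtons": 50}}

```text
clock: 16.77
ee_pos: [0.4522, -0.33, 0.0802]
ee_rot: [[1.0, -0.027, 0.001], [-0.027, -1.0, -0.001], [0.001, 0.001, -1.0]]
contact_force: [-0.4, 1.0, 4.9]
grip_width: 0.0242
```

Emit:
{"op": "step_arm", "data": {"increments": [[0,0,0,0,0,-1,1],[0,0,0,0,0,-5,1],[0,0,0,0,0,-11,1],[0,0,0,0,0,-12,1],[0,0,0,0,0,-12,1],[0,0,0,0,0,-12,1]]}}

```text
clock: 17.52
ee_pos: [0.4513, -0.3291, 0.1972]
ee_rot: [[1.0, -0.027, -0.003], [-0.027, -1.0, 0.002], [-0.003, -0.002, -1.0]]
contact_force: [-0.4, 0.4, -0.8]
grip_width: 0.0244
```

```bash
cat > meas.py <<'E'
from cells import *
import sys
def held(F):
    """held cell: fit along-tool offset is left to the spring; report masks above mat"""
    for c,L in cells(F,status.read_state()["ee_pos"][2]-.062).items():
        for l in L: 
            if max(l[1])-min(l[1])<40: print(c,l)
def stp(x,y):  # station -> world, mm
    p=np.load("st.npy"); q=S(p,[(x/1e3,y/1e3,0)])[0]; return q[0],q[1]
def tost(P):
    p=np.load("st.npy"); c,s=np.cos(p[2]),np.sin(p[2]); d=np.array(P[:2])-p[:2]; return np.array([c*d[0]+s*d[1],-s*d[0]+c*d[1]])*1e3
YAW=np.degrees(np.load("st.npy")[2])
E
python3 - <<'E'
from meas import *
np.save("st.npy",[.5808,.0925,-.148])
YAW=np.degrees(-.148)
x,y=stp(-48,-76.5); rows((x,y,.20,YAW),(x,y,.108,YAW)); print(YAW,status.read_state()["ee_rot"][2])
E
```

```text
t 17.52 tcp [ 0.4513 -0.3291  0.1972] yaw -1.56 F [-0.4  0.4 -0.8] w 24.4
[-0.002  0.003  0.121] [  6.12 -35.48  -0.22]
[-0.002  0.003  0.121] [  6.14 -35.46   8.98]
-8.479775367936183 [-0.003  -0.0023 -1.    ]
```

Emit:
{"op": "step_arm", "data": {"increments": [[0,0,0.03,1,-6,0,1],[0,0,0.06,2,-12,0,1],[0,0,0.1,3,-18,0,1],[0,0,0.12,4,-24,0,1],[0,0,0.12,5,-30,0,1],[0,0,0.12,6.2,-35.5,0,1],[0,0,0.12,6.2,-35.5,0,1],[0,0,0.12,6.2,-35.5,4,1],[0,0,0.12,6.2,-35.5,8,1],[0,0,0.12,6.2,-35.5,8.6,1],[0,0,0.12,6.2,-35.5,8.6,1],[0,0,0.12,6.2,-35.5,8.6,1]]}}

```text
clock: 19.02
ee_pos: [0.5229, 0.0229, 0.1128]
ee_rot: [[0.989, -0.147, -0.002], [-0.147, -0.989, -0.0], [-0.002, 0.001, -1.0]]
contact_force: [-1.1, -0.3, -2.1]
grip_width: 0.0242
```

```bash
python3 - <<'E'
from meas import *
F={c:vision.grab_frame(c) for c in("side","top")}; s=status.read_state()
held(F); p=s["ee_pos"]; print(p,tost(p),s["grip_width"],s["contact_force"],"F0")
x,y=stp(-52,-76.5); rows((x,y,.111,YAW))
for c in F: print(c,[(tost(at(F[c],q,.034)),sc) for q,sc in find(c,"spring")],[(tost(at(F[c],q,.023)),sc) for q,sc in find(c,"bay0")])
a=F["side"]["pixels"][130:240,200:340,::-1]; cv2.imwrite("pics/b1.png",cv2.resize(a,None,fx=5,fy=5,interpolation=cv2.INTER_CUBIC))
E
```

```text
side ([0.5294, -0.3697], [29.0, 27.0, 24.0], 0.74, 269)
side ([0.4545, -0.2415], [37.0, 31.0, 25.0], 0.62, 249)
side ([0.5567, -0.2729], [36.0, 32.0, 23.0], 0.58, 241)
side ([0.5043, 0.0255], [9.0, 9.0, 8.0], 0.41, 53)
top ([0.4641, -0.2092], [42.0, 34.0, 27.0], 0.62, 105)
top ([0.5691, -0.2411], [47.0, 38.0, 31.0], 0.58, 136)
top ([0.6491, 0.3111], [88.0, 84.0, 79.0], 0.27, 900)
[0.523  0.0231 0.1129] [-46.9722 -77.1675] 0.024232473697241175 [-3.5776 -0.1462 -1.8717] F0
t 19.23 tcp [0.523  0.0232 0.113 ] yaw -8.45 F [-3.7 -1.5 -1.7] w 23.9
[0.001 0.002 0.   ] [-0.5  -0.06  0.2 ]
side [(array([-81.115 , -86.4544]), 0.94), (array([ -51.2505, -340.4554]), 0.48)] [(array([-35.2476, -90.0824]), 0.73), (array([ -57.2002, -323.2528]), 0.57)]
top [(array([-75.4224, -77.3214]), 0.55)] [(array([-43.5305, -71.5782]), 0.55), (array([ 149.5158, -308.9603]), 0.54)]
```

View pics/b1.png

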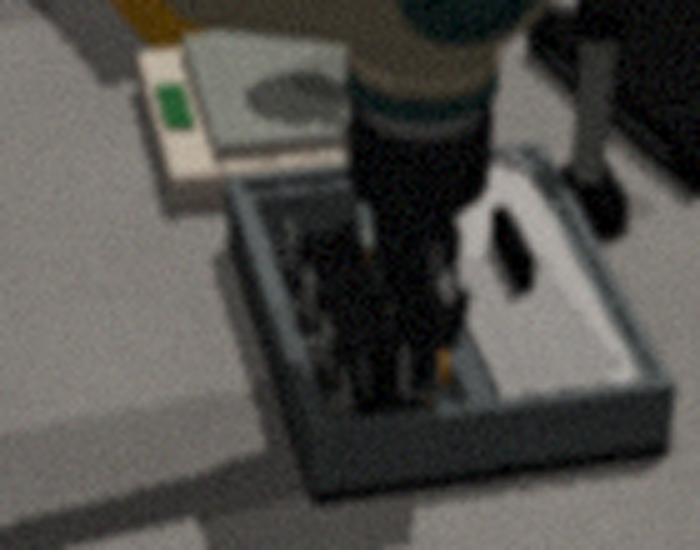

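The cell is in the grip over the first bay, with its brass nub end showing to the right of the fingers at crop (445,370). A force of about -3.6 N suggests the nub touches the deck edge, so I back off towards the spring.

Emit:
{"op": "step_arm", "data": {"increments": [[0,0,0,-0.2,-0.06,0,1],[0,0,0,-0.4,-0.06,0,1],[0,0,0,-0.4,-0.06,0,1],[0,0,0,-0.4,-0.06,0,1]]}}

```text
clock: 19.92
ee_pos: [0.5199, 0.0248, 0.1137]
ee_rot: [[0.989, -0.147, 0.001], [-0.147, -0.989, -0.0], [0.001, -0.0, -1.0]]
contact_force: [0.3, 0.2, -1.1]
grip_width: 0.024
```

```bash
cat > fz.py <<'E'
from meas import *
def force(n=4):
    A=[];Pp=[]
    for i in range(n):
        vision.grab_frame("side"); s=status.read_state(); A.append(s["contact_force"]); Pp.append(s["ee_pos"])
    c,s_=np.cos(-.148),np.sin(-.148); R=np.array([[c,s_,0],[-s_,c,0],[0,0,1]])
    P=np.mean(Pp,0)
    print("F station",(R@np.mean(A,0)).round(2),"sd",np.std(A,0).round(2),"tcp st",tost(P).round(2),"z",P[2].round(4),"w",s["grip_width"].round(4),"t",s["clock"],"M",s["torque"].round(2))
if __name__=="__main__": force()
E
python3 fz.py
```

```text
Traceback (most recent call last):
  File "fz.py", line 9, in <module>
    if __name__=="__main__": force()
                             ~~~~~^^
  File "fz.py", line 8, in force
    print("F station",(R@np.mean(A,0)).round(2),"sd",np.std(A,0).round(2),"tcp st",tost(P).round(2),"z",P[2].round(4),"w",s["grip_width"].round(4),"t",s["clock"],"M",s["torque"].round(2))
                                                                                                                          ^^^^^^^^^^^^^^^^^^^^^
AttributeError: 'float' object has no attribute 'round'
```

```bash
sed -i 's/s\["grip_width"\].round(4)/round(s["grip_width"],4)/' fz.py; python3 fz.py; python3 -c "
from meas import *
x,y=stp(-59,-76.5); rows((x,y,.111,YAW))"
```

```text
F station [-0.1   0.11 -0.34] sd [0.52 0.44 0.37] tcp st [-50.46 -76.06] z 0.1134 w 0.024 t 20.325 M [-0.02 -0.   -0.01]
t 20.32 tcp [0.5197 0.0247 0.1134] yaw -8.44 F [-0.5 -0.1  0. ] w 24.0
[ 0.    -0.     0.001] [-0.85  0.04  0.24]
```

Emit:
{"op": "step_arm", "data": {"increments": [[0,0,0,-0.3,0,0.1,1],[0,0,0,-0.6,0,0.2,1],[0,0,0,-0.85,0,0.2,1],[0,0,0,-0.85,0,0.2,1]]}}

```text
clock: 20.82
ee_pos: [0.5114, 0.0259, 0.1115]
ee_rot: [[0.989, -0.147, 0.001], [-0.147, -0.989, -0.0], [0.001, 0.0, -1.0]]
contact_force: [2.5, -0.3, -2.5]
grip_width: 0.0234
```

```bash
python3 fz.py
```

```text
F station [ 2.61  0.26 -2.22] sd [0.31 0.48 0.36] tcp st [-58.81 -76.07] z 0.1115 w 0.0239 t 21.025 M [-0.05 -0.48  0.03]
```

Emit:
{"op": "step_arm", "data": {"increments": [[0,0,0,-0.25,0,0,1],[0,0,0,-0.5,0,0,1],[0,0,0,-0.5,0,0,1],[0,0,0,-0.5,0,0,1]]}}

```text
clock: 21.52
ee_pos: [0.5069, 0.0266, 0.1117]
ee_rot: [[0.989, -0.147, 0.003], [-0.147, -0.989, -0.0], [0.003, -0.0, -1.0]]
contact_force: [6.2, 0.1, -3.3]
grip_width: 0.0238
```

```bash
python3 fz.py
```

```text
F station [ 7.09  0.3  -3.96] sd [0.33 0.6  0.27] tcp st [-63.37 -76.06] z 0.1117 w 0.0242 t 21.725 M [-0.13 -1.22 -0.01]
```

Emit:
{"op": "step_arm", "data": {"increments": [[0,0,0,-0.06,0,0,1],[0,0,0,-0.06,0,0.5,1],[0,0,0,-0.06,0,1.0,1],[0,0,0,-0.06,0,1.5,1],[0,0,0,-0.06,0,2.0,1],[0,0,0,-0.06,0,2.2,1],[0,0,0,-0.06,0,2.2,1]]}}

```text
clock: 22.6
ee_pos: [0.5071, 0.0266, 0.091]
ee_rot: [[0.989, -0.147, 0.005], [-0.147, -0.989, -0.0], [0.005, -0.0, -1.0]]
contact_force: [5.2, -0.6, 2.0]
grip_width: 0.0237
```

```bash
python3 fz.py
```

```text
F station [ 6.98 -0.19  1.77] sd [0.54 0.43 0.29] tcp st [-63.17 -75.97] z 0.091 w 0.024 t 22.8 M [-0.17 -1.    0.  ]
```

Emit:
{"op": "step_arm", "data": {"increments": [[0,0,0,0,0,0.2,1],[0,0,0,0,0,0.4,1],[0,0,0,0,0,0.4,1]]}}

```text
clock: 23.18
ee_pos: [0.5076, 0.0266, 0.0897]
ee_rot: [[0.989, -0.147, 0.005], [-0.147, -0.989, -0.001], [0.006, -0.0, -1.0]]
contact_force: [-2.9, -2.7, 22.3]
grip_width: 0.0242
```

```bash
python3 fz.py
```

```text
F station [-3.58 -1.66 22.54] sd [0.84 0.59 0.34] tcp st [-62.7  -75.94] z 0.0897 w 0.024 t 23.375 M [-0.17  0.95 -0.01]
```

Emit:
{"op": "step_arm", "data": {"increments": [[0,0,0,0,0,-0.3,1],[0,0,0,0,0,-0.3,1]]}}

```text
clock: 23.62
ee_pos: [0.5072, 0.0267, 0.0902]
ee_rot: [[0.989, -0.147, 0.005], [-0.147, -0.989, -0.0], [0.005, -0.0, -1.0]]
contact_force: [7.0, -1.1, 3.0]
grip_width: 0.0239
```

```bash
python3 fz.py
```

```text
F station [7.08 0.01 3.47] sd [0.51 0.46 0.74] tcp st [-63.04 -75.97] z 0.0902 w 0.0242 t 23.825 M [-0.21 -0.93  0.  ]
```

Emit:
{"op": "step_arm", "data": {"increments": [[0,0,0,0,0,0,0.2],[0,0,0,0,0,0,0.15],[0,0,0,0,0,0,0.15],[0,0,0,0,0,0,0.15],[0,0,0,0,0,-1.5,0.15],[0,0,0,0,0,-4,0.15],[0,0,0,0,0,-9,0],[0,0,0,0,0,-15,-1],[0,0,0,0,0,-15,-1]]}}

```text
clock: 24.95
ee_pos: [0.5075, 0.0268, 0.2454]
ee_rot: [[0.989, -0.147, 0.012], [-0.147, -0.989, -0.0], [0.012, -0.001, -1.0]]
contact_force: [-0.0, 0.5, -1.2]
grip_width: 0.0771
```

```bash
python3 - <<'E'
from meas import *
F={c:vision.grab_frame(c) for c in("side","top")}
for c,L in cells(F,.013).items():
    for l in L:
        if max(l[1])-min(l[1])<40: print(c,l,tost(l[0]))
for c in F:
    print(c,"nub st",[(tost(at(F[c],q,.023)).round(1),s) for q,s in find(c,"nub0",14)][:9]);
    print(c,"cell st",[(tost(at(F[c],q,.023)).round(1),s) for q,s in find(c,"cell0",14)][:9])
rows((.474,-.210,.20,-6),(.470,-.210,.082,-6))
print(status.read_state()["ee_pos"])
A=F["side"]["pixels"][150:230,210:320,::-1]; cv2.imwrite("pics/b2.png",cv2.resize(A,None,fx=6,fy=6,interpolation=cv2.INTER_CUBIC))
E
```

```text
side ([0.4742, -0.2085], [37.5, 32.0, 26.0], 0.68, 254) [ -61.0491 -313.4287]
side ([0.5505, -0.3438], [30.0, 29.0, 24.0], 0.49, 271) [  34.3682 -435.9984]
side ([0.5787, -0.242], [27.5, 26.0, 23.0], 0.47, 194) [  47.2484 -331.1529]
top ([0.5472, -0.3457], [47.0, 38.0, 30.0], 0.67, 132) [  31.3844 -438.3643]
top ([0.5011, 0.0283], [31.0, 28.0, 25.5], 0.56, 68) [-69.3618 -75.2507]
top ([0.4684, -0.2116], [45.0, 37.0, 29.0], 0.42, 126) [ -66.3286 -317.3501]
side nub st [(array([-186.7, -465. ]), 0.83), (array([-277.4, -504.6]), 0.77), (array([-253.9, -404.9]), 0.69), (array([ -37. , -324.7]), 0.66), (array([-156. , -581.5]), 0.63), (array([  54.9, -443.9]), 0.56), (array([-36.4, -74.4]), 0.55), (array([  62.9, -339.4]), 0.53), (array([-353.7,  187. ]), 0.44)]
side cell st [(array([  42.1, -348.7]), 0.74), (array([-177.6, -478.1]), 0.71), (array([  30. , -443.5]), 0.69), (array([-253.1, -501.1]), 0.64), (array([ -65.9, -321.3]), 0.6), (array([  66.9, -334. ]), 0.58), (array([-265.1, -420.7]), 0.57), (array([-170.7, -577. ]), 0.55), (array([-61.5, -66.5]), 0.5)]
top nub st [(array([  50.5, -445.1]), 0.67), (array([-184.9, -458.2]), 0.64), (array([-149.6, -576.8]), 0.55), (array([-232.3, -392.6]), 0.55), (array([-24.8, -83. ]), 0.51), (array([ -40.6, -312.3]), 0.46), (array([-287.4, -499.2]), 0.44), (array([-32.7, 263.1]), 0.37)]
top cell st [(array([-186.1, -468.7]), 0.71), (array([  42. , -436.9]), 0.67), (array([-249.3, -513.6]), 0.67), (array([  54.3, -338.3]), 0.64), (array([-274.3, -418.4]), 0.64), (array([-62.5, -73.5]), 0.59), (array([-184. , -571.1]), 0.53), (array([ -73.9, -319.6]), 0.47)]
t 25.35 tcp [0.5054 0.0268 0.2373] yaw -8.43 F [-0.4 -0.2 -0.4] w 85.4
[ 0.     0.002 -0.042] [ 0.38 23.88  3.73]
[ 0.     0.002 -0.042] [ 0.01 23.94 15.54]
[0.5054 0.0268 0.2373]
```

View pics/b2.png

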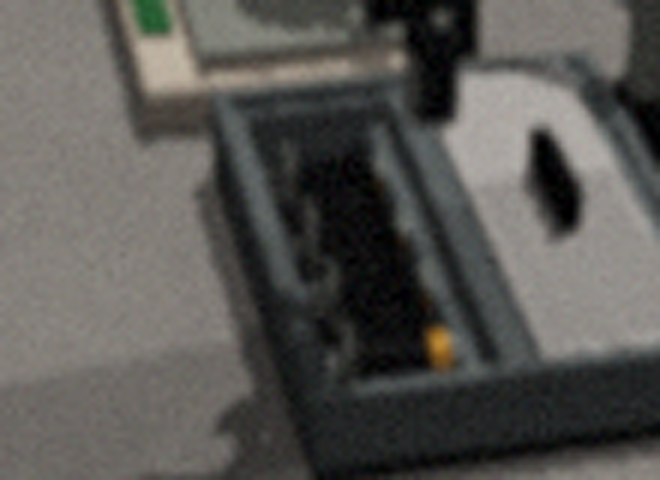

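Cell D lies in the first bay with its brass band against the wall at crop (440,345), and both networks put it at the home position. Next is cell C, for bay 2.

```bash
python3 -c "
from meas import *
rows((.477,-.2107,.20,-6),(.477,-.2107,.080,-6))"
```

```text
t 25.35 tcp [0.5054 0.0268 0.2373] yaw -8.43 F [-0.4 -0.2 -0.4] w 85.4
[ 0.     0.002 -0.042] [ 0.69 23.91  3.73]
[ 0.     0.002 -0.042] [ 0.71 23.9  15.73]
```

Emit:
{"op": "step_arm", "data": {"increments": [[0,0,-0.04,0.7,23.9,3.7,-1],[0,0,-0.04,0.7,23.9,3.7,-1],[0,0,-0.04,0.7,23.9,3.7,-1],[0,0,-0.04,0.7,23.9,3.7,-1],[0,0,-0.04,0.7,23.9,3.7,-1],[0,0,-0.04,0.7,23.9,8,-1],[0,0,-0.04,0.7,23.9,13,-1],[0,0,-0.04,0.7,23.9,15.7,-1],[0,0,-0.04,0.7,23.9,15.7,-1],[0,0,-0.04,0.7,23.9,15.7,-0.2],[0,0,-0.04,0.7,23.9,15.7,0.6],[0,0,-0.04,0.7,23.9,15.7,1],[0,0,-0.04,0.7,23.9,15.7,1],[0,0,-0.04,0.7,23.9,15.7,1],[0,0,-0.04,0.7,23.9,15.7,1],[0,0,-0.04,0.7,23.9,15.7,1]]}}

```text
clock: 27.35
ee_pos: [0.4781, -0.2109, 0.0825]
ee_rot: [[0.994, -0.107, 0.002], [-0.107, -0.994, -0.001], [0.002, 0.001, -1.0]]
contact_force: [-0.8, 0.5, 6.1]
grip_width: 0.0242
```

Emit:
{"op": "step_arm", "data": {"increments": [[0,0,0,0,0,-1,1],[0,0,0,0,0,-5,1],[0,0,0,0,0,-11,1],[0,0,0,0,0,-12,1],[0,0,0,0,0,-12,1],[0,0,0,0,0,-12,1]]}}

```text
clock: 28.1
ee_pos: [0.4769, -0.2103, 0.1994]
ee_rot: [[0.994, -0.107, -0.003], [-0.107, -0.994, 0.002], [-0.003, -0.001, -1.0]]
contact_force: [0.2, 0.4, -1.0]
grip_width: 0.0238
```

```bash
python3 -c "
from meas import *
x,y=stp(-54,-25.5); rows((x,y,.20,YAW),(x,y,.1145,YAW))"
```

```text
t 28.1 tcp [ 0.4769 -0.2103  0.1994] yaw -6.14 F [ 0.2  0.4 -1. ] w 23.8
[-0.001  0.003  0.041] [  1.59 -28.89  -0.03]
[-0.001  0.003  0.041] [  1.62 -28.88   8.52]
```

Emit:
{"op": "step_arm", "data": {"increments": [[0,0,0.02,0.5,-5,0,1],[0,0,0.04,1,-11,0,1],[0,0,0.04,1.5,-17,0,1],[0,0,0.04,2,-23,0,1],[0,0,0.04,2,-28.8,0,1],[0,0,0.04,2,-28.8,0,1],[0,0,0.04,2,-28.8,4,1],[0,0,0.04,2,-28.8,7.5,1],[0,0,0.04,2,-28.8,8.3,1],[0,0,0.04,2,-28.8,8.3,1],[0,0,0.04,2,-28.8,8.3,1]]}}

```text
clock: 29.48
ee_pos: [0.529, 0.0733, 0.1199]
ee_rot: [[0.989, -0.147, 0.002], [-0.147, -0.989, 0.0], [0.002, -0.0, -1.0]]
contact_force: [0.1, -0.8, -0.4]
grip_width: 0.0236
```

```bash
python3 -c "
from fz import *
force(3); x,y=stp(-62,-25.5); rows((x,y,.116,YAW))"
```

```text
F station [ 0.32  0.06 -0.32] sd [0.28 0.55 0.1 ] tcp st [-48.52 -26.47] z 0.1198 w 0.0238 t 29.625 M [ 0.02 -0.01  0.04]
t 29.62 tcp [0.5288 0.0735 0.1196] yaw -8.44 F [-0.1  0.8 -0.3] w 23.8
[-0.    -0.002  0.001] [-1.34 -0.1   0.36]
```

Emit:
{"op": "step_arm", "data": {"increments": [[0,0,0,-0.3,-0.1,0.35,1],[0,0,0,-0.6,-0.1,0.35,1],[0,0,0,-0.9,-0.1,0.35,1],[0,0,0,-0.9,-0.1,0.35,1]]}}

```text
clock: 30.12
ee_pos: [0.5201, 0.0759, 0.1154]
ee_rot: [[0.989, -0.147, 0.003], [-0.147, -0.989, -0.0], [0.003, -0.0, -1.0]]
contact_force: [6.8, 0.4, -3.6]
grip_width: 0.0237
```

```bash
python3 -c "
from fz import *
force(3)"
```

```text
F station [ 6.09  1.59 -2.78] sd [0.3  0.44 0.76] tcp st [-57.54 -25.37] z 0.1153 w 0.0241 t 30.275 M [-0.04 -1.04 -0.03]
```

Emit:
{"op": "step_arm", "data": {"increments": [[0,0,0,-0.15,0,0,1],[0,0,0,-0.15,0,0,1],[0,0,0,-0.15,0,0,1]]}}

```text
clock: 30.65
ee_pos: [0.5189, 0.0761, 0.1154]
ee_rot: [[0.989, -0.147, 0.004], [-0.147, -0.989, -0.0], [0.004, -0.001, -1.0]]
contact_force: [6.5, 0.8, -2.7]
grip_width: 0.0238
```

```bash
python3 -c "
from fz import *
force(4)"
```

```text
F station [ 7.45  1.03 -3.35] sd [0.17 0.54 0.06] tcp st [-58.79 -25.4 ] z 0.1154 w 0.0236 t 30.85 M [-0.04 -1.35 -0.04]
```

Emit:
{"op": "step_arm", "data": {"increments": [[0,0,0,0,0,0.5,1],[0,0,0,0,0,1.0,1],[0,0,0,0,0,1.5,1],[0,0,0,0,0,1.9,1],[0,0,0,0,0,2.2,1],[0,0,0,0,0,2.2,1],[0,0,0,0,0,2.2,1]]}}

```text
clock: 31.72
ee_pos: [0.5193, 0.0759, 0.0941]
ee_rot: [[0.989, -0.147, 0.005], [-0.147, -0.989, -0.0], [0.005, -0.0, -1.0]]
contact_force: [6.7, -1.2, 0.8]
grip_width: 0.024
```

```bash
python3 -c "
from fz import *
force(4)"
```

```text
F station [ 6.96 -0.37  0.18] sd [0.76 0.51 0.67] tcp st [-58.36 -25.44] z 0.0941 w 0.0239 t 31.925 M [-0.16 -1.1  -0.04]
```

Emit:
{"op": "step_arm", "data": {"increments": [[0,0,0,0,0,0.15,1],[0,0,0,0,0,0.3,1],[0,0,0,0,0,0.3,1]]}}

```text
clock: 32.3
ee_pos: [0.5196, 0.0759, 0.0925]
ee_rot: [[0.989, -0.147, 0.005], [-0.147, -0.989, -0.0], [0.005, -0.0, -1.0]]
contact_force: [1.0, -1.9, 10.3]
grip_width: 0.0238
```

```bash
python3 -c "
from fz import *
force(3)"
```

```text
F station [ 2.1  -1.75  9.98] sd [0.26 0.27 0.1 ] tcp st [-58.06 -25.41] z 0.0925 w 0.0238 t 32.45 M [-0.25 -0.31 -0.04]
```

Emit:
{"op": "step_arm", "data": {"increments": [[0,0,0,0,0,-0.12,1],[0,0,0,0,0,-0.12,0.2],[0,0,0,0,0,-0.12,0.15],[0,0,0,0,0,-0.12,0.15],[0,0,0,0,0,-0.12,0.15],[0,0,0,0,0,-1.5,0.15],[0,0,0,0,0,-4,0.15],[0,0,0,0,0,-9,0],[0,0,0,0,0,-14,-1],[0,0,0,0,0,-14,-1]]}}

```text
clock: 33.7
ee_pos: [0.5196, 0.0763, 0.236]
ee_rot: [[0.989, -0.147, 0.01], [-0.147, -0.989, 0.001], [0.01, -0.002, -1.0]]
contact_force: [-0.2, -0.4, -0.4]
grip_width: 0.0768
```

```bash
cat > look.py <<'E'
from meas import *
F={c:vision.grab_frame(c) for c in("side","top")}
for c,L in cells(F,.013).items():
    for l in L:
        if max(l[1])-min(l[1])<40: print(c,l)
for c in F:
    for q in("nub0","cell0"): print(c,q,[(tost(at(F[c],p,.023)).round(1).tolist(),s) for p,s in find(c,q,14) if abs(tost(at(F[c],p,.023))[1])<140])
    for q in ("nub0",): print(c,q,"mat",[(at(F[c],p,.013)[:2].round(3).tolist(),s) for p,s in find(c,q,14) if at(F[c],p,.013)[1]<-.18 and at(F[c],p,.013)[0]>.4])
for c in F: np.savez(c+"L.npz",**F[c])
E
python3 look.py; python3 -c "
from meas import *
rows((.585,-.242,.20,10),(.585,-.242,.080,10),(.556,-.348,.20,-17),(.556,-.348,.08,-17))"
```

```text
side ([0.7025, -0.2346], [64.0, 46.0, 29.0], 0.74, 1261)
side ([0.5794, -0.2424], [30.0, 27.0, 23.0], 0.51, 219)
side ([0.5188, 0.0479], [22.0, 23.0, 21.0], 0.43, 111)
top ([0.5078, 0.0276], [31.0, 28.5, 26.0], 0.66, 110)
top ([0.5473, -0.3478], [46.0, 37.0, 29.0], 0.64, 115)
side nub0 [([-76.3, -69.9], 0.66), ([-23.2, -63.4], 0.53), ([-21.8, -25.8], 0.46)]
side cell0 [([-48.8, -21.5], 0.69), ([-55.2, -67.4], 0.46)]
side nub0 mat [([0.574, -0.35], 0.83), ([0.601, -0.242], 0.66)]
top nub0 [([-41.6, -26.8], 0.6), ([-25.2, -74.6], 0.51), ([-63.0, -84.5], 0.42)]
top cell0 [([-66.4, -88.5], 0.56), ([-60.0, -20.3], 0.51)]
top nub0 mat [([0.574, -0.362], 0.66), ([0.599, -0.244], 0.55)]
t 34.2 tcp [0.5179 0.0761 0.2292] yaw -8.43 F [-0.1 -0.1 -0.5] w 85.3
[ 0.     0.001 -0.322] [11.31 30.48  2.92]
[ 0.     0.001 -0.322] [11.32 30.47 14.92]
[0.    0.001 0.15 ] [ 9.99 41.39  2.93]
[0.    0.001 0.15 ] [10.01 41.39 14.93]
```

Emit:
{"op": "step_arm", "data": {"increments": [[0,0,-0.32,11.3,30.5,2.9,-1],[0,0,-0.32,11.3,30.5,2.9,-1],[0,0,-0.32,11.3,30.5,2.9,-1],[0,0,-0.32,11.3,30.5,2.9,-1],[0,0,-0.32,11.3,30.5,2.9,-1],[0,0,-0.32,11.3,30.5,2.9,-1],[0,0,-0.32,11.3,30.5,8,-1],[0,0,-0.32,11.3,30.5,13,-1],[0,0,-0.32,11.3,30.5,14.9,-1],[0,0,-0.32,11.3,30.5,14.9,-1],[0,0,-0.32,11.3,30.5,14.9,-0.2],[0,0,-0.32,11.3,30.5,14.9,0.6],[0,0,-0.32,11.3,30.5,14.9,1],[0,0,-0.32,11.3,30.5,14.9,1],[0,0,-0.32,11.3,30.5,14.9,1],[0,0,-0.32,11.3,30.5,14.9,1],[0,0,-0.32,11.3,30.5,14.9,1]]}}

```text
clock: 36.33
ee_pos: [0.5856, -0.2425, 0.0822]
ee_rot: [[0.985, 0.172, 0.002], [0.172, -0.985, -0.001], [0.002, 0.001, -1.0]]
contact_force: [0.2, 1.1, 6.1]
grip_width: 0.0237
```

Emit:
{"op": "step_arm", "data": {"increments": [[0,0,0,0,0,-1,1],[0,0,0,0,0,-5,1],[0,0,0,0,0,-11,1],[0,0,0,0,0,-12,1],[0,0,0,0,0,-12,1],[0,0,0,0,0,-12,1]]}}

```text
clock: 37.08
ee_pos: [0.5843, -0.2418, 0.1984]
ee_rot: [[0.985, 0.172, -0.004], [0.172, -0.985, 0.002], [-0.003, -0.002, -1.0]]
contact_force: [0.2, 0.0, -1.4]
grip_width: 0.0241
```

```bash
python3 -c "
from meas import *
x,y=stp(-49,25.5); rows((x,y,.20,YAW),(x,y,.118,YAW))"
```

```text
t 37.08 tcp [ 0.5843 -0.2418  0.1984] yaw 9.9 F [ 0.2  0.  -1.4] w 24.1
[-0.002  0.004  0.321] [  1.55 -36.96  -0.08]
[-0.002  0.004  0.321] [  1.58 -36.94   8.12]
```

Emit:
{"op": "step_arm", "data": {"increments": [[0,0,0.06,0.3,-5,0,1],[0,0,0.12,0.6,-11,0,1],[0,0,0.2,0.9,-17,0,1],[0,0,0.28,1.2,-23,0,1],[0,0,0.32,1.5,-29,0,1],[0,0,0.32,1.6,-35,0,1],[0,0,0.32,1.6,-37,0,1],[0,0,0.32,1.6,-37,0,1],[0,0,0.32,1.6,-37,4,1],[0,0,0.32,1.6,-37,7.5,1],[0,0,0.32,1.6,-37,8.1,1],[0,0,0.32,1.6,-37,8.1,1],[0,0,0.32,1.6,-37,8.1,1]]}}

```text
clock: 38.7
ee_pos: [0.5382, 0.1247, 0.1217]
ee_rot: [[0.989, -0.147, 0.003], [-0.147, -0.989, 0.0], [0.003, -0.001, -1.0]]
contact_force: [0.2, -0.1, -0.3]
grip_width: 0.0237
```

```bash
python3 -c "
from fz import *
force(3); x,y=stp(-57,25.5); rows((x,y,.1155,YAW))"
```

```text
F station [-0.13 -0.19 -0.34] sd [0.22 0.52 0.29] tcp st [-47.21  25.81] z 0.1214 w 0.024 t 38.85 M [ 0.03  0.03 -0.01]
t 38.85 tcp [0.5378 0.1251 0.1211] yaw -8.44 F [-0.4 -0.9 -0.6] w 24.0
[-0.001 -0.002  0.001] [-0.96  0.04  0.56]
```

Emit:
{"op": "step_arm", "data": {"increments": [[0,0,0,-0.2,0.04,0.5,1],[0,0,0,-0.5,0.04,0.5,1],[0,0,0,-0.9,0.04,0.5,1],[0,0,0,-0.9,0.04,0.5,1]]}}

```text
clock: 39.35
ee_pos: [0.5288, 0.1259, 0.1152]
ee_rot: [[0.989, -0.147, 0.003], [-0.147, -0.989, -0.0], [0.003, -0.0, -1.0]]
contact_force: [5.7, -0.4, -3.7]
grip_width: 0.0237
```

```bash
python3 -c "
from fz import *
force(3)"
```

```text
F station [ 6.7   0.2  -4.07] sd [0.12 0.33 0.28] tcp st [-56.29  25.32] z 0.1152 w 0.0237 t 39.5 M [-0.19 -1.22 -0.08]
```

Emit:
{"op": "step_arm", "data": {"increments": [[0,0,0,-0.14,0,0,1],[0,0,0,-0.14,0,0.5,1],[0,0,0,-0.14,0,1.0,1],[0,0,0,-0.14,0,1.5,1],[0,0,0,-0.14,0,1.9,1],[0,0,0,-0.14,0,2.2,1],[0,0,0,-0.14,0,2.2,1],[0,0,0,-0.14,0,2.2,1]]}}

```text
clock: 40.5
ee_pos: [0.5283, 0.1262, 0.0943]
ee_rot: [[0.989, -0.147, 0.005], [-0.147, -0.989, 0.0], [0.005, -0.001, -1.0]]
contact_force: [6.6, -1.0, 0.2]
grip_width: 0.0238
```

```bash
python3 -c "
from fz import *
force(3)"
```

```text
F station [6.56 0.17 0.45] sd [0.35 0.25 0.29] tcp st [-56.89  25.53] z 0.0943 w 0.0237 t 40.65 M [-0.15 -1.15  0.  ]
```

Emit:
{"op": "step_arm", "data": {"increments": [[0,0,0,-0.03,0,0.15,1],[0,0,0,-0.03,0,0.3,1],[0,0,0,-0.03,0,0.35,1],[0,0,0,-0.03,0,0.35,1]]}}

```text
clock: 41.15
ee_pos: [0.5283, 0.1262, 0.0921]
ee_rot: [[0.989, -0.147, 0.006], [-0.147, -0.989, 0.0], [0.006, -0.001, -1.0]]
contact_force: [2.9, -1.6, 9.1]
grip_width: 0.0242
```

```bash
python3 -c "
from fz import *
force(3)"
```

```text
F station [ 3.36 -1.2   8.68] sd [0.44 0.26 0.5 ] tcp st [-56.89  25.6 ] z 0.0921 w 0.0239 t 41.3 M [-0.34 -0.47 -0.1 ]
```

Floor contact is at the expected height, so I release and rise.

Emit:
{"op": "step_arm", "data": {"increments": [[0,0,0,0,0,-0.12,1],[0,0,0,0,0,-0.12,0.2],[0,0,0,0,0,-0.12,0.15],[0,0,0,0,0,-0.12,0.15],[0,0,0,0,0,-0.12,0.15],[0,0,0,0,0,-1.5,0.15],[0,0,0,0,0,-4,0.15],[0,0,0,0,0,-9,0],[0,0,0,0,0,-14,-1],[0,0,0,0,0,-14,-1]]}}

```text
clock: 42.55
ee_pos: [0.5281, 0.1265, 0.2356]
ee_rot: [[0.989, -0.147, 0.01], [-0.147, -0.989, 0.002], [0.01, -0.003, -1.0]]
contact_force: [1.4, -0.2, -1.3]
grip_width: 0.0772
```

```bash
python3 look.py; python3 -c "
from meas import *
rows((.5535,-.3485,.20,-17),(.5535,-.3485,.080,-17))"
```

```text
side ([0.5333, 0.1463], [19.0, 17.0, 16.0], 0.57, 117)
side ([0.5171, 0.0483], [21.0, 20.0, 21.0], 0.54, 105)
side ([0.5487, -0.3431], [32.0, 30.0, 25.0], 0.49, 303)
side ([0.5249, 0.0944], [15.5, 16.0, 15.0], 0.43, 130)
top ([0.5098, 0.0273], [32.0, 30.0, 28.5], 0.6, 122)
top ([0.5171, 0.0772], [29.0, 27.0, 25.0], 0.57, 79)
side nub0 [([-50.9, -24.0], 0.61), ([-36.1, 39.9], 0.54)]
side cell0 [([-55.0, -26.1], 0.52), ([-75.1, 32.7], 0.5), ([-55.3, -80.6], 0.44)]
side nub0 mat [([0.574, -0.353], 0.82)]
top nub0 [([-39.2, -24.8], 0.48), ([-29.5, -74.2], 0.44)]
top cell0 [([-64.2, -23.1], 0.68), ([-68.0, -81.0], 0.61)]
top nub0 mat [([0.57, -0.357], 0.52)]
t 43.05 tcp [0.5264 0.1262 0.2287] yaw -8.43 F [ 0.1 -0.  -0.2] w 85.6
[0.001 0.001 0.15 ] [ 9.64 46.56  2.88]
[0.001 0.001 0.15 ] [ 9.66 46.55 14.88]
```

Emit:
{"op": "step_arm", "data": {"increments": [[0,0,0.15,9.6,46.5,2.9,-1],[0,0,0.15,9.6,46.5,2.9,-1],[0,0,0.15,9.6,46.5,2.9,-1],[0,0,0.15,9.6,46.5,2.9,-1],[0,0,0.15,9.6,46.5,2.9,-1],[0,0,0.15,9.6,46.5,2.9,-1],[0,0,0.15,9.6,46.5,2.9,-1],[0,0,0.15,9.6,46.5,2.9,-1],[0,0,0.15,9.6,46.5,2.9,-1],[0,0,0.15,9.6,46.5,8,-1],[0,0,0.15,9.6,46.5,13,-1],[0,0,0.15,9.6,46.5,14.9,-1],[0,0,0.15,9.6,46.5,14.9,-1],[0,0,0.15,9.6,46.5,14.9,-0.2],[0,0,0.15,9.6,46.5,14.9,0.6],[0,0,0.15,9.6,46.5,14.9,1],[0,0,0.15,9.6,46.5,14.9,1],[0,0,0.15,9.6,46.5,14.9,1],[0,0,0.15,9.6,46.5,14.9,1],[0,0,0.15,9.6,46.5,14.9,1]]}}

```text
clock: 45.55
ee_pos: [0.5538, -0.3482, 0.0817]
ee_rot: [[0.956, -0.293, 0.002], [-0.293, -0.956, -0.001], [0.002, 0.001, -1.0]]
contact_force: [0.0, 0.2, 5.5]
grip_width: 0.0241
```

Emit:
{"op": "step_arm", "data": {"increments": [[0,0,0,0,0,-1,1],[0,0,0,0,0,-5,1],[0,0,0,0,0,-11,1],[0,0,0,0,0,-12,1],[0,0,0,0,0,-12,1],[0,0,0,0,0,-12,1]]}}

```text
clock: 46.3
ee_pos: [0.5527, -0.3474, 0.1977]
ee_rot: [[0.956, -0.293, -0.004], [-0.293, -0.956, 0.002], [-0.004, -0.001, -1.0]]
contact_force: [0.3, 0.3, -1.5]
grip_width: 0.0241
```

```bash
python3 -c "
from meas import *
x,y=stp(-49,76.5); rows((x,y,.20,YAW),(x,y,.118,YAW))"
```

```text
t 46.3 tcp [ 0.5527 -0.3474  0.1977] yaw -17.03 F [ 0.3  0.3 -1.5] w 24.1
[-0.002  0.004 -0.149] [-16.17 -49.72  -0.09]
[-0.002  0.004 -0.149] [-16.14 -49.71   8.11]
```

Emit:
{"op": "step_arm", "data": {"increments": [[0,0,-0.05,-1.6,-5,0,1],[0,0,-0.1,-3.4,-10.5,0,1],[0,0,-0.15,-5.2,-16,0,1],[0,0,-0.15,-7,-21.5,0,1],[0,0,-0.15,-8.8,-27,0,1],[0,0,-0.15,-10.6,-32.5,0,1],[0,0,-0.15,-12.4,-38,0,1],[0,0,-0.15,-14.2,-43.5,0,1],[0,0,-0.15,-16.1,-49.7,0,1],[0,0,-0.15,-16.1,-49.7,0,1],[0,0,-0.15,-16.1,-49.7,0,1],[0,0,-0.15,-16.1,-49.7,4,1],[0,0,-0.15,-16.1,-49.7,7.5,1],[0,0,-0.15,-16.1,-49.7,8.1,1],[0,0,-0.15,-16.1,-49.7,8.1,1],[0,0,-0.15,-16.1,-49.7,8.1,1]]}}

```text
clock: 48.3
ee_pos: [0.5459, 0.1744, 0.1213]
ee_rot: [[0.989, -0.147, 0.003], [-0.147, -0.989, 0.001], [0.003, -0.001, -1.0]]
contact_force: [0.8, -0.1, -0.4]
grip_width: 0.0237
```

```bash
python3 -c "
from fz import *
force(3); x,y=stp(-57,76.5); rows((x,y,.1155,YAW))"
```

```text
F station [ 0.5  -0.25 -0.37] sd [0.52 0.25 0.56] tcp st [-46.88  75.95] z 0.121 w 0.0237 t 48.45 M [ 0.02 -0.01 -0.05]
t 48.45 tcp [0.5455 0.1746 0.1207] yaw -8.43 F [ 0.6 -0.1 -0.7] w 23.7
[-0.001 -0.002  0.001] [-1.   -0.05  0.52]
```

Emit:
{"op": "step_arm", "data": {"increments": [[0,0,0,-0.2,-0.05,0.5,1],[0,0,0,-0.5,-0.05,0.5,1],[0,0,0,-0.9,-0.05,0.5,1],[0,0,0,-0.9,-0.05,0.5,1]]}}

```text
clock: 48.95
ee_pos: [0.5363, 0.1763, 0.1145]
ee_rot: [[0.989, -0.147, 0.001], [-0.147, -0.989, -0.0], [0.002, -0.0, -1.0]]
contact_force: [3.8, -1.1, -2.2]
grip_width: 0.0241
```

```bash
python3 -c "
from fz import *
force(3)"
```

```text
F station [ 3.65 -0.4  -3.02] sd [0.58 0.17 0.12] tcp st [-56.28  76.3 ] z 0.1146 w 0.0238 t 49.1 M [-0.14 -0.69  0.01]
```

Emit:
{"op": "step_arm", "data": {"increments": [[0,0,0,-0.2,0,-0.05,1],[0,0,0,-0.43,0,-0.05,1],[0,0,0,-0.43,0,-0.05,1],[0,0,0,-0.43,0,-0.05,1]]}}

```text
clock: 49.6
ee_pos: [0.5325, 0.1768, 0.1151]
ee_rot: [[0.989, -0.147, 0.002], [-0.147, -0.989, -0.0], [0.002, -0.0, -1.0]]
contact_force: [7.5, -0.3, -5.2]
grip_width: 0.0238
```

```bash
python3 -c "
from fz import *
force(3)"
```

```text
F station [ 6.82  0.14 -4.31] sd [0.36 0.29 0.27] tcp st [-60.17  76.27] z 0.1151 w 0.024 t 49.75 M [-0.22 -1.42 -0.01]
```

Emit:
{"op": "step_arm", "data": {"increments": [[0,0,0,-0.1,0,0,1],[0,0,0,-0.12,0,0.5,1],[0,0,0,-0.14,0,1.0,1],[0,0,0,-0.14,0,1.5,1],[0,0,0,-0.14,0,1.9,1],[0,0,0,-0.14,0,2.2,1],[0,0,0,-0.14,0,2.2,1],[0,0,0,-0.14,0,2.2,1]]}}

```text
clock: 50.75
ee_pos: [0.5322, 0.1773, 0.0949]
ee_rot: [[0.989, -0.147, 0.006], [-0.147, -0.989, 0.001], [0.005, -0.002, -1.0]]
contact_force: [8.1, 0.1, 2.1]
grip_width: 0.0242
```

```bash
python3 -c "
from fz import *
force(3)"
```

```text
F station [8.11 0.78 1.35] sd [0.48 0.57 0.09] tcp st [-60.59  76.74] z 0.0949 w 0.024 t 50.9 M [-0.15 -1.31 -0.03]
```

Emit:
{"op": "step_arm", "data": {"increments": [[0,0,0,0,0,0.15,1],[0,0,0,0,0,0.3,1],[0,0,0,0,0,0.42,1],[0,0,0,0,0,0.42,1]]}}

```text
clock: 51.4
ee_pos: [0.5325, 0.1773, 0.0917]
ee_rot: [[0.989, -0.147, 0.006], [-0.147, -0.989, 0.001], [0.006, -0.002, -1.0]]
contact_force: [4.8, -1.5, 8.3]
grip_width: 0.0236
```

```bash
python3 -c "
from fz import *
force(3)"
```

```text
F station [ 5.43 -1.36  8.04] sd [0.09 0.73 0.26] tcp st [-60.34  76.8 ] z 0.0917 w 0.0238 t 51.55 M [-0.31 -0.83  0.02]
```

Emit:
{"op": "step_arm", "data": {"increments": [[0,0,0,0,0,-0.12,1],[0,0,0,0,0,-0.12,0.2],[0,0,0,0,0,-0.12,0.15],[0,0,0,0,0,-0.12,0.15],[0,0,0,0,0,-0.12,0.15],[0,0,0,0,0,-1.5,0.15],[0,0,0,0,0,-4,0.15],[0,0,0,0,0,-9,0],[0,0,0,0,0,-14,-1],[0,0,0,0,0,-18,-1],[0,0,0,0,0,-18,-1]]}}

```text
clock: 52.92
ee_pos: [0.5314, 0.1775, 0.2741]
ee_rot: [[0.989, -0.147, 0.009], [-0.147, -0.989, 0.002], [0.008, -0.003, -1.0]]
contact_force: [-0.3, -0.4, -1.2]
grip_width: 0.0851
```

```bash
python3 -c "
from meas import *
x,y=stp(60,0); rows((x,y,.27,81.5))"
```

```text
t 52.92 tcp [0.5314 0.1775 0.2741] yaw -8.43 F [-0.3 -0.4 -1.2] w 85.1
[ 0.004 -0.009 -1.57 ] [12.13  7.69  0.49]
```

```bash
python3 -c "
from meas import *
rows((.33,.40,.32,81.5))"
```

```text
t 52.92 tcp [0.5314 0.1775 0.2741] yaw -8.43 F [-0.3 -0.4 -1.2] w 85.1
[ 0.004 -0.009 -1.57 ] [-23.15 -19.07  -4.71]
```

Emit:
{"op": "step_arm", "data": {"increments": [[0,0,-1.5,-23,-19,-4,-1],[0,0,-1.5,-23,-19,-4,-1],[0,0,-1.5,-23,-19,-4,-1],[0,0,-1.5,-23,-19,-4,-1],[0,0,-1.5,-23,-19,-4,-1],[0,0,-1.5,-23,-19,-4,-1],[0,0,-1.57,-23,-19,-4,-1],[0,0,-1.57,-23,-19,-4,-1],[0,0,-1.57,-23,-19,-4,-1],[0,0,-1.57,-23,-19,-4,-1]]}}

```text
clock: 54.18
ee_pos: [0.3306, 0.3987, 0.3081]
ee_rot: [[0.148, 0.989, -0.001], [0.989, -0.148, -0.001], [-0.001, -0.001, -1.0]]
contact_force: [0.9, -0.3, -0.3]
grip_width: 0.0854
```

```bash
python3 look.py; python3 - <<'E'
from h import *
f=np.load("sideL.npz"); A=cv2.resize(f["pixels"][140:230,200:330,::-1],None,fx=5,fy=5,interpolation=cv2.INTER_CUBIC)
f=np.load("topL.npz"); B=cv2.resize(f["pixels"][185:235,170:280,::-1],(650,295),interpolation=cv2.INTER_CUBIC)
A=A[:300] if 0 else cv2.resize(A,(433,300))
im=np.zeros((600,650,3),np.uint8); im[:300,:433]=A; im[300:595]=B
cv2.imwrite("pics/all.png",np.clip(im*1.6,0,255).astype(np.uint8))
E
```

```text
side ([0.5339, 0.1461], [16.5, 17.0, 15.0], 0.68, 118)
side ([0.5282, 0.0937], [19.0, 18.0, 17.0], 0.67, 147)
side ([0.5418, 0.1982], [18.0, 19.0, 16.0], 0.52, 107)
side ([0.521, 0.0482], [20.0, 21.0, 20.0], 0.51, 88)
top ([0.5262, 0.1285], [31.0, 30.0, 29.0], 0.58, 119)
top ([0.517, 0.0768], [31.0, 31.0, 28.0], 0.4, 99)
side nub0 [([-37.9, 17.3], 0.67), ([-28.7, -29.3], 0.64), ([-34.1, 92.4], 0.48), ([-20.2, -67.9], 0.45), ([-58.7, 82.9], 0.35)]
side cell0 [([-69.7, 23.7], 0.56), ([-59.2, 70.7], 0.5), ([-54.5, -11.1], 0.45), ([-58.8, -76.1], 0.42)]
side nub0 mat []
top nub0 [([-28.3, 79.6], 0.69), ([-24.3, -71.3], 0.68), ([-36.7, 18.2], 0.6), ([-39.0, -16.1], 0.42)]
top cell0 [([-52.5, 19.1], 0.7), ([-55.5, 74.6], 0.63), ([-65.4, -24.0], 0.6), ([-59.6, -80.5], 0.4)]
top nub0 mat []
```

View pics/all.png

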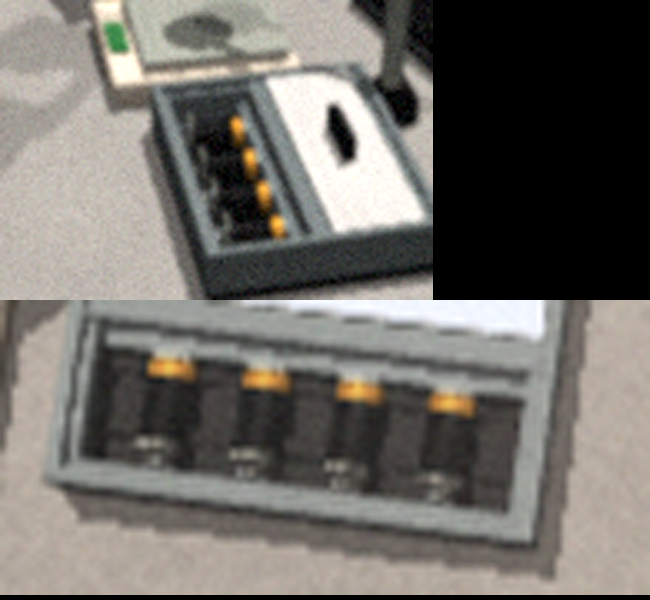

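All four cells lie in their own bays with brass nub ends lined up against the wall, the springs behind them, and nothing left on the mat. Now the cover gets closed.

```bash
python3 -c "
from meas import *
rows((.613,.0872,.30,81.5),(.613,.0872,.20,81.5),(.613,.0872,.132,81.5)); print(tost([.613,.0872]),tost([.5171,.1015]))"
```

```text
t 54.67 tcp [0.3308 0.3989 0.3086] yaw 81.51 F [-0.5  0.4  0.5] w 85.4
[-0.  0.  0.] [-26.66  32.51   0.87]
[-0.  0.  0.] [-26.66  32.51  10.87]
[-0.  0.  0.] [-26.65  32.51  17.67]
[32.6295 -0.4938] [-64.3308  -0.4916]
```

Emit:
{"op": "step_arm", "data": {"increments": [[0,0,0,-26.66,32.5,0.5,-1],[0,0,0,-26.66,32.5,0.5,-1],[0,0,0,-26.66,32.5,0.5,-1],[0,0,0,-26.66,32.5,0.5,-1],[0,0,0,-26.66,32.5,0.5,-1],[0,0,0,-26.66,32.5,0.5,-1],[0,0,0,-26.66,32.5,0.5,-1],[0,0,0,-26.66,32.5,0.5,-1],[0,0,0,-26.66,32.5,6,-1],[0,0,0,-26.66,32.5,12,-1],[0,0,0,-26.66,32.5,16,-1],[0,0,0,-26.66,32.5,17.6,-1],[0,0,0,-26.66,32.5,17.6,-1],[0,0,0,-26.66,32.5,17.6,0.2],[0,0,0,-26.66,32.5,17.6,1],[0,0,0,-26.66,32.5,17.6,1],[0,0,0,-26.66,32.5,17.6,1],[0,0,0,-26.66,32.5,17.6,1],[0,0,0,-26.66,32.5,17.6,1]], "newtons": 60}}

```text
clock: 57.05
ee_pos: [0.6132, 0.0873, 0.1333]
ee_rot: [[0.148, 0.989, 0.001], [0.989, -0.148, -0.0], [0.0, 0.001, -1.0]]
contact_force: [-0.9, 0.7, 4.3]
grip_width: 0.0101
```

```bash
python3 -c "
from fz import *
force(2); s=status.read_state()['ee_pos']; rows((.5171,.1015,s[2],81.5))"
```

```text
F station [-0.47 -0.08  5.6 ] sd [0.21 0.87 0.77] tcp st [32.79 -0.39] z 0.1333 w 0.0104 t 57.15 M [ 0.06  0.21 -0.04]
t 57.15 tcp [0.6132 0.0873 0.1332] yaw 81.52 F [-0.7  0.9  6.4] w 10.4
[ 0.001 -0.     0.   ] [-0.01 -9.71 -0.01]
```

Emit:
{"op": "step_arm", "data": {"increments": [[0,0,0,0,0,-0.15,1],[0,0,0,0,-1,-0.15,1],[0,0,0,0,-2.2,-0.15,1],[0,0,0,0,-3.4,-0.15,1],[0,0,0,0,-4.6,-0.15,1],[0,0,0,0,-5.8,-0.15,1],[0,0,0,0,-7,-0.15,1],[0,0,0,0,-8.2,-0.15,1],[0,0,0,0,-9.2,-0.15,1],[0,0,0,0,-9.7,-0.15,1],[0,0,0,0,-9.7,-0.15,1],[0,0,0,0,-9.7,-0.15,1]]}}

```text
clock: 58.65
ee_pos: [0.5173, 0.1015, 0.1343]
ee_rot: [[0.148, 0.989, 0.0], [0.989, -0.148, -0.0], [0.0, 0.0, -1.0]]
contact_force: [0.1, -0.6, -1.4]
grip_width: 0.0103
```

```bash
python3 -c "
from fz import *
force(3)"
```

```text
F station [ 0.12  0.01 -1.11] sd [0.21 0.51 0.45] tcp st [-64.17  -0.48] z 0.1342 w 0.0103 t 58.8 M [ 0.06 -0.01  0.02]
```

Emit:
{"op": "step_arm", "data": {"increments": [[0,0,0,0,0,0.2,1],[0,0,0,0,0,0.4,1],[0,0,0,0,0,0.55,1],[0,0,0,0,0,0.55,1],[0,0,0,0,0,0.55,1]]}}

```text
clock: 59.42
ee_pos: [0.5171, 0.1017, 0.1319]
ee_rot: [[0.147, 0.989, 0.001], [0.989, -0.147, -0.0], [-0.0, 0.001, -1.0]]
contact_force: [-15.9, -1.4, 23.1]
grip_width: 0.0102
```

```bash
python3 -c "
from fz import *
force(3)"
```

```text
F station [-15.49  -3.93  22.26] sd [0.33 0.19 0.43] tcp st [-64.36  -0.34] z 0.1319 w 0.0105 t 59.575 M [-0.38  2.   -0.04]
```

Emit:
{"op": "step_arm", "data": {"increments": [[0,0,0,0,0,-0.45,1],[0,0,0,0,-0.2,-0.45,1],[0,0,0,0,-0.2,-0.45,1],[0,0,0,0,-0.2,-0.45,1]]}}

```text
clock: 60.08
ee_pos: [0.5149, 0.1018, 0.1326]
ee_rot: [[0.147, 0.989, -0.001], [0.989, -0.147, -0.0], [-0.0, -0.001, -1.0]]
contact_force: [-0.4, 0.1, -1.5]
grip_width: 0.0108
```

```bash
python3 -c "
from fz import *
force(3)"
```

```text
F station [-0.18 -0.14 -1.52] sd [0.19 0.15 0.19] tcp st [-66.51  -0.49] z 0.1328 w 0.0103 t 60.225 M [ 0.   -0.01  0.03]
```

Emit:
{"op": "step_arm", "data": {"increments": [[0,0,0,0,0,0.15,1],[0,0,0,0,0,0.3,1],[0,0,0,0,0,0.4,1],[0,0,0,0,0,0.4,1]]}}

```text
clock: 60.72
ee_pos: [0.515, 0.1019, 0.1293]
ee_rot: [[0.147, 0.989, 0.0], [0.989, -0.147, -0.0], [-0.0, 0.0, -1.0]]
contact_force: [-1.7, 0.4, 0.6]
grip_width: 0.0106
```

```bash
python3 -c "
from fz import *
force(3)"
```

```text
F station [-1.37  0.47  0.49] sd [0.58 0.31 0.2 ] tcp st [-66.42  -0.46] z 0.1293 w 0.0107 t 60.875 M [-0.06  0.26 -0.  ]
```

Emit:
{"op": "step_arm", "data": {"increments": [[0,0,0,0,0,0.2,1],[0,0,0,0,0,0.2,1]]}}

```text
clock: 61.12
ee_pos: [0.5151, 0.1019, 0.1292]
ee_rot: [[0.147, 0.989, 0.0], [0.989, -0.147, -0.0], [-0.0, 0.0, -1.0]]
contact_force: [-10.1, -1.9, 14.7]
grip_width: 0.0101
```

```bash
python3 -c "
from fz import *
force(3)"
```

```text
F station [-8.78 -2.7  14.73] sd [0.68 0.43 0.67] tcp st [-66.38  -0.44] z 0.1292 w 0.0106 t 61.275 M [-0.21  1.64 -0.  ]
```

Emit:
{"op": "step_arm", "data": {"increments": [[0,0,0,0,0,-0.2,1],[0,0,0,0,0,-0.2,0.5],[0,0,0,0,0,-0.2,-0.2],[0,0,0,0,0,-0.2,-1],[0,0,0,0,0,-0.2,-1],[0,0,0,0,0,-3,-1],[0,0,0,0,0,-9,-1],[0,0,0,0,0,-15,-1]]}}

```text
clock: 62.28
ee_pos: [0.5147, 0.1018, 0.2786]
ee_rot: [[0.147, 0.989, -0.001], [0.989, -0.147, -0.0], [-0.0, -0.001, -1.0]]
contact_force: [1.4, -0.0, -0.2]
grip_width: 0.0852
```

Emit:
{"op": "step_arm", "data": {"increments": [[0,0,0,5,-6,-1,-1],[0,0,0,10,-12,-2,-1],[0,0,0,15,-18,-3,-1],[0,0,0,20,-20,-3,-1],[0,0,0,25,-20,-3,-1],[0,0,0,30,-20,-3,-1],[0,0,0,30,-20,-3,-1],[0,0,0,30,-20,-3,-1]]}}

```text
clock: 63.28
ee_pos: [0.3614, 0.4281, 0.3067]
ee_rot: [[0.147, 0.989, -0.0], [0.989, -0.147, -0.001], [-0.001, -0.0, -1.0]]
contact_force: [-0.4, -1.3, 0.1]
grip_width: 0.0855
```

```bash
python3 - <<'E'
from fit import *
F={c:vision.grab_frame(c) for c in("side","top")}
for c in F: np.savez(c+"E.npz",**F[c])
p=np.load("st.npy")
# profile along station x of brightness at z=48 for several y, both cams: rear cover edge and front
for c,f in F.items():
    g=cv2.cvtColor(f["pixels"],cv2.COLOR_RGB2GRAY).astype(np.float32)
    xs=np.arange(-118,10,.5)
    for ya,yb in((-110,-70),(60,110)):
        P=np.mean([samp(g,projn(f,S(p,[(x/1e3,y/1e3,.048) for x in xs]))) for y in np.arange(ya,yb,4)],0)
        d=np.gradient(cv2.GaussianBlur(P[None],(0,0),2)[0]); print(c,ya,"front",xs[np.argmax(d)],"rear",xs[np.argmin(d)])
print(find("top","lamp_knob"),[at(F["top"],q,.175) for q,_ in find("top","lamp_knob",1)])
A=cv2.resize(F["side"]["pixels"][110:230,200:330,::-1],(433,400),interpolation=cv2.INTER_CUBIC)
B=cv2.resize(F["top"]["pixels"][120:240,110:280,::-1],(367,259),interpolation=cv2.INTER_CUBIC)
im=np.zeros((400,800,3),np.uint8); im[:,:433]=A; im[:259,433:]=B
cv2.imwrite("pics/end.png",np.clip(im*1.3,0,255).astype(np.uint8))
E
```

```text
side -110 front -104.0 rear -24.5
side 60 front -104.0 rear -24.0
top -110 front -105.5 rear -27.5
top 60 front -105.5 rear -27.0
[(array([131.9, 177.2]), 0.74), (array([138., 291.]), 0.48)] [array([0.5848, 0.3434, 0.175 ])]
```

View pics/end.png

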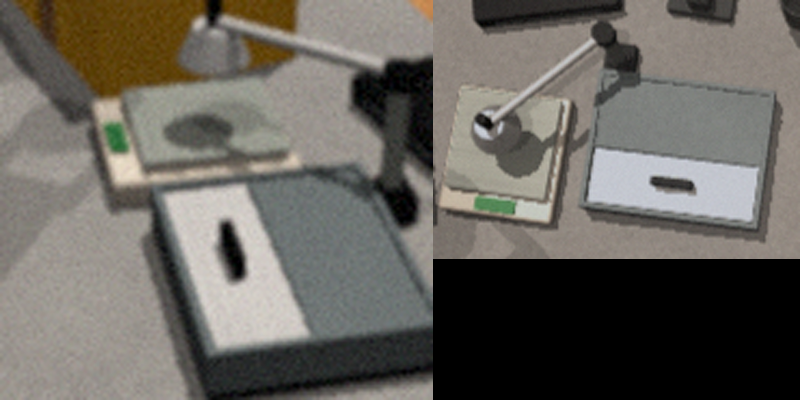

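The closed cover looks flush and the lamp head stands over the pan. I compare the cover edges with the starting pictures to make sure it lies home.

```bash
python3 - <<'E'
from fit import *
p=np.load("st.npy"); xs=np.arange(-118,10,.5)
for n in("side0","side1","sideE","top0","top1","topE"):
    f=dict(np.load(n+".npz")); g=cv2.cvtColor(f["pixels"],cv2.COLOR_RGB2GRAY).astype(np.float32)
    for ya,yb in((-110,-60),(70,110)):
        P=np.mean([samp(g,projn(f,S(p,[(x/1e3,y/1e3,.048) for x in xs]))) for y in np.arange(ya,yb,4)],0)
        d=np.gradient(cv2.GaussianBlur(P[None],(0,0),2)[0]); print(n,ya,"front",xs[np.argmax(d)],"rear",xs[np.argmin(d)],"rear dark/bright",P[xs>-15].mean().round(0),P[(xs>-90)&(xs<-40)].mean().round(0))
# rear edge sub-pixel in the z direction: rib top
E
```

```text
side0 -110 front -104.5 rear -24.5 rear dark/bright 99.0 169.0
side0 70 front -104.0 rear -23.5 rear dark/bright 97.0 146.0
side1 -110 front -104.5 rear -25.0 rear dark/bright 93.0 160.0
side1 70 front -103.5 rear -24.0 rear dark/bright 90.0 159.0
sideE -110 front -104.0 rear -24.5 rear dark/bright 90.0 155.0
sideE 70 front -104.0 rear -24.0 rear dark/bright 87.0 154.0
top0 -110 front -106.0 rear -27.5 rear dark/bright 100.0 153.0
top0 70 front -105.0 rear -27.0 rear dark/bright 98.0 154.0
top1 -110 front -106.0 rear -27.5 rear dark/bright 103.0 156.0
top1 70 front -105.0 rear -26.5 rear dark/bright 99.0 155.0
topE -110 front -105.5 rear -27.5 rear dark/bright 100.0 152.0
topE 70 front -105.5 rear -27.0 rear dark/bright 97.0 153.0
```

Both ends of the cover match the starting, home images to within 0.5 mm. I hand in.

```bash
python3 -c "
from cell import ticket,status
print(status.read_state()['contact_force'],ticket.hand_in())"
```

```text
the job is handed in; nothing more can be done
[-0.66916334 -0.0173786  -0.00102441] None
```

The job is handed in after about 64 s of robot time: the lamp is over the scale, all four black cells are loaded, and the cover is back in its pocket. No verdict was reported.

- **Lamp:** I swung it by the knob from over the cover to over the scale pan. The last picture shows the head above the pan, with the knob about 12 mm from the fitted pan centre.
- **Cells:** Each cell was pressed about 7 to 8 mm into its spring, judged by force, then lowered until the floor force came up at the expected height and released. A picture before closing showed four nub ends in line at the wall and nothing left on the mat. It could not show directly that each nub sits under its lip.
- **Cover:** I raised it about 7 mm, slid it back, and after loading slid it forward again. It was never lifted off the station.
    - **First lowering:** It caught, probably on the deck edge, so I moved it about 2 mm forward and it then dropped.
    - **Sideways force:** Pressing it home still gave about 9 N sideways, which I did not explain.
    - **Final check:** With the robot clear, its edges match the starting images to within 0.5 mm in both cameras.
- **Other things:** I did not touch the bystanders or the blue cells.

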